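# Load the albedo rig and set its reflector

### The job

Set up the light-reflection experiment under the white lamp: lay the broad and the narrow aluminium sample holder flat in their own matching recesses, each handle lying out through the gap in its recess wall. Once both are in and let go, fold the white reflector panel in over them until it stands at 60 degrees to the base plate, parallel to the slanted gauge strip, and let go of it. Do not bump the lamp, and leave the other things on the bench where they are.

Things in the scene. Friction and masses are not known exactly. Their poses are not given: they have to be found in the camera images.
- rig: Fixed rig on a grey plate 8 mm thick. Origin at table height; plate spans x -110..190, y -105..105 mm. x points from the open loading side (at the robot's right) to the lamp post, y to the hinge side (nearest the robot), z up. Two recesses, walls 4 mm thick, 8 mm high, each with a 26 mm gap for the handle in its -x wall. A slanted 60 degree gauge strip stands at x 83 mm, at the end of the hinge.
- lamp: White heat lamp of the rig, origin and axes as rig: solid bell 164 mm across at its flat underside 220 mm above the table, centred at rig x 48, y 0 mm; top 335 mm; hangs by an arm 325 mm up from a 16 mm post at rig x 172, y 0. It overhangs both recesses: a vertical gripper does not fit under it; one tilted about 35 degrees, leaning back to the -x side, does.
- broad: Broad sample holder, loose, bare aluminium, 140 mm long, about 0.16 kg: flat square head 60 x 60 x 10 mm (x 30..90 mm) and raised bar handle 18 mm wide, 26 mm tall (x -50..50 mm, so 20 mm of it over the head). Origin at the underside, mid-handle; x points along the holder to the head, z up. Centre of mass about x 25 mm.
- narrow: Narrow sample holder, loose, bare aluminium, 160 mm long, about 0.16 kg: like the broad one but with a head 80 mm long and 32 mm wide, 10 mm thick, spanning x 30..110 mm; same handle (x -50..50 mm, 18 mm wide, 26 mm tall), same origin and axes. Centre of mass about x 25 mm.
- broad_head (a point): Centre of the underside of the broad holder's head (60 mm ahead of the holder's origin).
- narrow_head (a point): Centre of the underside of the narrow holder's head (70 mm ahead of the holder's origin).
- broad_well (a point): Centre of the floor of the square recess, 66 x 66 mm inside (3 mm play all round the broad head), on the side away from the hinge (rig x 45, y -40 mm, floor 8 mm above the table).
- narrow_well (a point): Centre of the floor of the long recess, 86 x 38 mm inside (3 mm play all round the narrow head), on the hinge side (rig x 55, y 40 mm, floor 8 mm above the table).
- broad_rest (a point): Where the broad holder's origin lies when it is seated: on the base plate, rig x -15, y -40 mm, 8 mm above the table; the holder's x axis then points along rig x.
- narrow_rest (a point): Where the narrow holder's origin lies when it is seated: on the base plate, rig x -15, y 40 mm, 8 mm above the table; the holder's x axis then points along rig x.
- panel (a joint): Angle (rad) of the white reflector panel: 0 flat over the tray, 1.571 upright, more leaning out (as it starts); range 0..2.7. Friction hinge along rig x: it stays where left; about 2.5 N at the bar moves it. Panel 180 mm along the hinge (rig x -110..70), 5 mm thick, 75 mm deep; steel bar handle 12 mm thick, 80 mm long, parallel to the hinge and 105 mm from it, 24 mm clear of the panel.
- panel_bar (a point): Middle of the panel's bar handle; its frame turns with the panel (x along the bar).
- panel_hinge (a point): Point on the hinge axis level with the middle of the bar (rig x -70, y 95 mm, 25 mm above the table); axes as rig. At joint angle q the bar's middle is 105 mm away at (0, -cos q, sin q).
- wash_bottle: Bystander, loose: white bottle 64 mm across, 160 mm tall, white cap. Origin under its centre.
- reagent_bottle: Bystander, loose: white bottle 68 mm across, 130 mm tall, green cap. Origin under its centre.
- petri: Bystander, loose: shallow glass dish 80 mm across, 18 mm tall. Origin under its centre.
- beaker: Bystander, loose: small glass beaker 54 mm across, 50 mm tall. Origin under its centre.
- weight: Bystander, loose: brass calibration weight 36 mm across, 44 mm tall. Origin under its centre.
- spatula: Bystander, loose: steel spatula 160 mm long, lying flat.

How it is judged:
By the outcome, as a careful person would: the job done as asked, in the order asked, and still so for the second after the job is handed in, with the robot touching nothing.
It also fails if it takes over 69 s, if anything falls off the work surface, if the arm or the gripper's body presses on something with over 40 N, if the wrist force passes 120 N, or if a joint passes its speed limit or range.

### The arm

A 6-joint arm with a two-finger parallel gripper is mounted at the origin on the work surface. World frame = base frame: x ahead of the robot, y to its left, z up, the work surface at z = 0. Lengths are in mm, angles in rad, forces in N, time in s.
With the tool pointing down it reaches from about 275 to 725 mm from the base axis. Payload 5.6 kg.
Tool frame: the origin (TCP) lies midway between the tips of the shut fingers; the grasp point (between the pads) lies 19 mm behind it (grasp_offset is the distance from the TCP to the grasp point, in mm); z points along the fingers, y is the line along which they close (so a half turn about z gives the same grasp; the last joint's range is limited). The gripper opens to 85 mm and grips with 20 to 120 N. Pads are 22 mm wide; open, the fingers measure 114 mm over their backs; the gripper's body (76 mm by 85 mm) begins 54 mm behind the grasp point. The pads swing forward as they close: fully open they stand 13 mm farther back than shut.
Start: joints at [1.618, 0.255, 0.108, 0, -1.424, -0.285], TCP at [129.533, 534.522, 231.283] pointing down, gripper open.
Joint ranges: [-2.95, 2.95], [-1.21, 1.97], [-1.09, 1.5], [-2.87, 1.71], [-2.94, -0.07], [-3.05, 3.05]. Speed limits (rad/s): [2.57, 2.57, 3.14, 3.14, 3.14, 3.14].

### API

Orientations are given as a rotation vector (axis times angle).
In Python, from workcell import get_state, snapshot, calibration, close_job, grasp_offset gives the robot as it stands.
- The arm moves only by the tool drive_tool, never from a script. Its argument "increments" is a list of rows, each a list of 4 numbers: the shift along the tool's x, y, z in units of 30 mm (1.0 is 30 mm), then the turn about the tool's z in units of 8 degrees (1.0 is 8 degrees). A call has 1 to 8 rows; each row shifts and turns the commanded pose from where the row before left it, along the tool's axes as they then stand; what a row does not reach is not made up. A row lasts 1/8 s, in which the tool goes at most 62.5 mm and 10.7 degrees, less where a joint would pass 70% of its speed; a pose out of reach is approached as far as the arm can. A call is refused whole if a number of a shift passes 1 or a number of a turn 1, either way. A call with a gripper value outside its range is refused whole. "grip" is the closure, from -1 (fully open) to 1 (shut), set as the call begins (left out, the last holds). The fingers move at their own pace and stop on an object; "grip_force" is the grip in N (left out, the last holds). Time passes only in rows, so rows that do not move let the fingers close. It gives the time, the measured TCP pose, the force, the opening and the grip force at its end, in the units of the state.
- get_state(): the state, without advancing time (a new reading comes with each control period).
- snapshot(name): name is "scene" or "top"; returns the picture (480x640x3 uint8, red, green, blue); there is no depth.
- calibration(name): a dict with "camera_matrix" (3x3 intrinsics, pixels), "distortion" ([k1, k2, p1, p2, k3] as OpenCV has them; the pictures are not rectified), "cam_to_world" (4x4, takes a point from camera to world coordinates). Camera axes: x right, y up, looking along -z (the intrinsics and any distortion apply to the point x, -y, -z); pixel columns grow to the right and rows downward; lengths in mm; the calibration is good to about 2 mm. A picture is of the moment at which its call begins. calibration takes no time and is no camera call.
- close_job(): hands the job in; it is judged then, once.
The state is a dict: "clock": time; "q": joint angles; "joint_velocities": joint speeds; "joint_efforts": joint torques, N m; "tool_pos": TCP position; "tool_rot": TCP orientation; "ft_force": force on the tool from outside, world axes, zero at the start; "wrist_torque": the same for the moment, N m; "opening": opening from 0.0 (shut) to 1.0 (fully open); "grip_force": force on a finger pad.
Only numpy, scipy, OpenCV 4.12 (cv2) and the standard library are available. Lean on these libraries where they do the work, as an engineer would, in place of code of your own. Each camera call takes 0.05 s, during which the arm holds its last target. There are 200 camera calls.

## Working session

There is one attempt and no reset: what is moved stays moved. The work goes in short steps, Python scripts to look and compute and a tool call to move; the robot and the scene stay as the last step left them, time stands still between calls to the robot, and variables do not carry over. Pictures are saved under pics/ and viewed, at most 10 in all, crops included, and the job is handed in when it is done.

Besides the shell and the picture viewer there is one more tool, called after "Emit:" as name([rows], argument=value, ...), one row to a line, values as JSON. drive_tool: Moves the arm, as the interface text tells. Its arguments: {"type":"object","properties":{"increments":{"type":"array","items":{"type":"array","items":{"type":"number"}}},"grip":{"type":"number"},"grip_force":{"type":"number"}},"required":["increments"]}

```bash
mkdir -p pics; ls; python3 - <<'E'
from workcell import *
import cv2
s=get_state();print(s, grasp_offset if not callable(grasp_offset) else grasp_offset())
for n in("scene","top"):
    cv2.imwrite(f"pics/{n}0.png",snapshot(n)[:,:,::-1]);c=calibration(n);print({k:__import__('numpy').round(v,4).tolist() for k,v in c.items()})
E
```

```text
pics
{'clock': 0.0, 'q': array([ 1.61756354e+00,  2.55749919e-01,  1.06998043e-01, -5.10088427e-04,
       -1.42388288e+00, -2.84600087e-01]), 'joint_velocities': array([ 0.00013463, -0.00096081,  0.00022696,  0.0013568 ,  0.00131049,
       -0.00056207]), 'joint_efforts': array([ 1.65085185e-04, -3.86634350e+01,  2.37941337e+01,  5.36505461e+00,
       -6.14623088e-03,  6.69157359e-06]), 'tool_pos': array([129.39174036, 534.05154779, 230.38628293]), 'tool_rot': array([ 3.11750892e+00, -3.72599254e-01, -3.05192678e-04]), 'ft_force': array([-0.11995024,  0.05775977,  0.42157186]), 'wrist_torque': array([0.02526308, 0.01247342, 0.02811165]), 'grip_force': 0.0, 'opening': 0.9950865878262944} 18.700000000000003
{'camera_matrix': [[467.1451, 0.0, 322.1635], [0.0, 467.1451, 231.1373], [0.0, 0.0, 1.0]], 'distortion': [-0.0153, 0.0, 0.0, 0.0, 0.0], 'cam_to_world': [[0.6335, -0.6275, 0.4526, 1043.0421], [0.7736, 0.5235, -0.357, -379.2362], [-0.0129, 0.5763, 0.8171, 899.9649], [0.0, 0.0, 0.0, 1.0]]}
{'camera_matrix': [[540.6657, 0.0, 321.048], [0.0, 540.6657, 229.426], [0.0, 0.0, 1.0]], 'distortion': [0.0502, 0.0, 0.0, 0.0, 0.0], 'cam_to_world': [[0.012, 0.9819, -0.1889, 333.5431], [-0.9999, 0.012, -0.0016, 13.0488], [0.0007, 0.1889, 0.982, 1190.3373], [0.0, 0.0, 0.0, 1.0]]}
```

View pics/scene0.png

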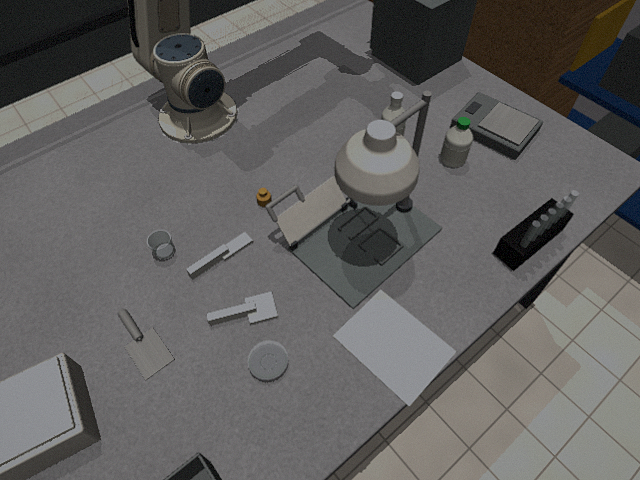

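View pics/top0.png

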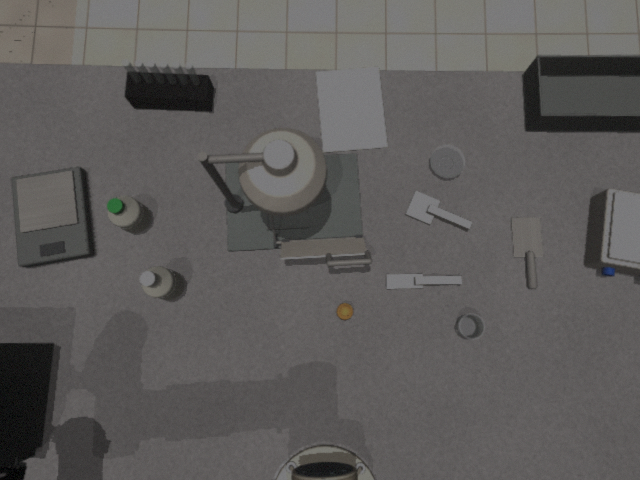

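The scene view shows the broad holder near (245,308), the narrow near (220,255) and the rig plate around (365,240). In the top view the broad head is at (422,207), the narrow head at (403,281), the plate spans cols 226–362 and rows 152–250, and the panel leans out at (325,250).

```bash
cat > h.py <<'E'
import numpy as np, cv2
from workcell import *
def ray(n,uv):
    c=calibration(n);K=np.array(c["camera_matrix"]);T=np.array(c["cam_to_world"])
    p=cv2.undistortPoints(np.float64(uv).reshape(-1,1,2),K,np.array(c["distortion"]))[:,0]
    d=np.c_[p[:,0],-p[:,1],-np.ones(len(p))]@T[:3,:3].T
    return T[:3,3],d
def pt(n,uv,z):
    o,d=ray(n,uv);return o+d*((z-o[2])/d[:,2])[:,None]
def pix(n,X):
    c=calibration(n);K=np.array(c["camera_matrix"]);T=np.array(c["cam_to_world"])
    p=(np.float64(X).reshape(-1,3)-T[:3,3])@T[:3,:3]*[1,-1,-1]
    return cv2.projectPoints(p,np.zeros(3),np.zeros(3),K,np.array(c["distortion"]))[0][:,0]
E
python3 - <<'E'
import cv2,numpy as np
from h import *
t=cv2.imread("pics/top0.png");s=cv2.imread("pics/scene0.png")
f=lambda i,x,y,w,h,k:cv2.resize(i[y:y+h,x:x+w],None,fx=k,fy=k,interpolation=cv2.INTER_CUBIC)
a=f(t,375,180,100,120,4);b=f(s,180,225,133,120,3)
cv2.imwrite("pics/c1.png",np.clip(1.3*np.hstack([a,cv2.resize(b,(399,480))]),0,255).astype(np.uint8))
cv2.imwrite("pics/c2.png",np.clip(2.0*np.hstack([f(t,220,145,155,130,3)[:390],f(s,255,170,110,130,3)]),0,255).astype(np.uint8))
g=cv2.cvtColor(t,cv2.COLOR_BGR2GRAY)
for thr in(130,150,170):
  for c in cv2.findContours((g[190:300,380:480]>thr).astype(np.uint8),0,1)[0]:
    if cv2.contourArea(c)>60: print(thr,cv2.contourArea(c),cv2.minAreaRect(c),(cv2.approxPolyDP(c,1.5,True)[:,0]+[380,190]).tolist())
E
```

```text
(no output)
```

View pics/c1.png

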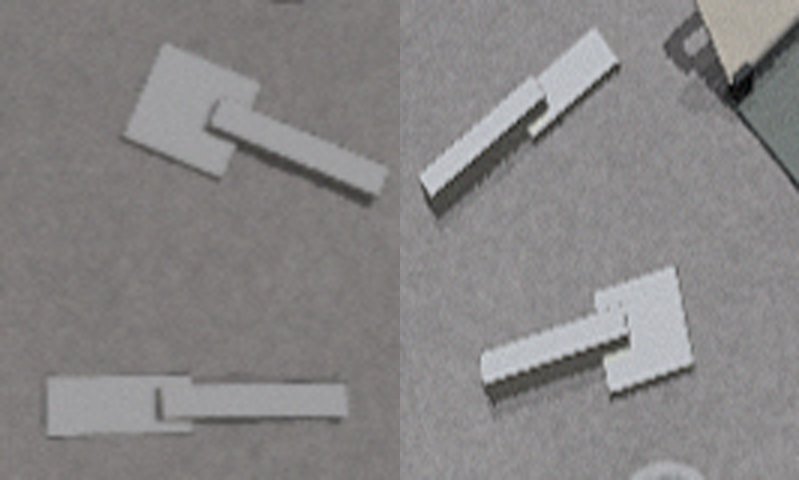

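View pics/c2.png

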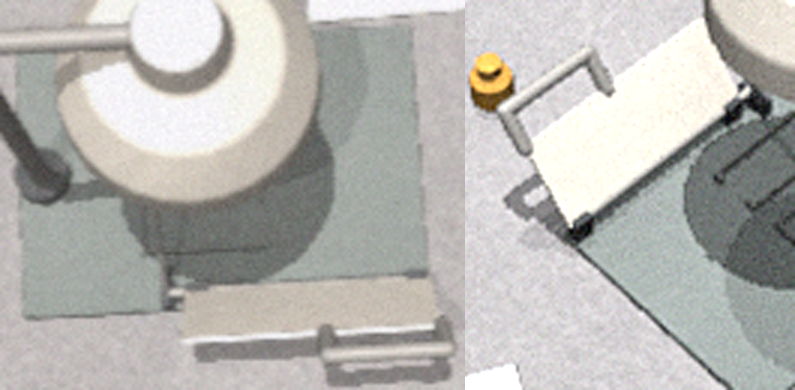

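Crop c1 shows both holders clearly, with heads to the image left; the narrow handle runs nearly along the row axis. Crop c2 shows the plate (corner near (357,153) in top view), the hinge edge and the bar handle from about (328,262) to (370,262).

```bash
python3 - <<'E'
import cv2,numpy as np
from h import *
np.set_printoptions(precision=1,suppress=True)
t=cv2.imread("pics/top0.png");s=cv2.imread("pics/scene0.png")
for n,im,(x,y,w,h) in(("top",t,(380,185,100,110)),("scene",s,(180,225,105,105))):
  g=cv2.GaussianBlur(cv2.cvtColor(im,cv2.COLOR_BGR2GRAY),(0,0),.7)[y:y+h,x:x+w]
  th=cv2.threshold(g,0,255,cv2.THRESH_OTSU)[0]; print(n,np.median(g),th)
  for c in cv2.findContours((g>th).astype(np.uint8),0,1)[0]:
    if cv2.contourArea(c)>60:
      P=cv2.approxPolyDP(c,2,True)[:,0]+[x,y]; print(cv2.contourArea(c));print(np.c_[P,pt(n,P,10)[:,:2],pt(n,P,26)[:,:2]])
for n,im in(("top",t),("scene",s)):
  b=cv2.GaussianBlur(im,(0,0),1.2).astype(int);d=b[:,:,1]-b[:,:,2]
  m=(d>5).astype(np.uint8)
  k,l,st,_=cv2.connectedComponentsWithStats(m)
  for i in range(1,k):
    if st[i,4]>600:
      c=cv2.findContours((l==i).astype(np.uint8),0,1)[0][0]
      P=cv2.approxPolyDP(c,3,True)[:,0];print(n,st[i]);print(np.c_[P,pt(n,P,8)[:,:2]])
E
```

```text
top 95.0 107.0
678.0
[[ 387.   275.   461.  -130.4  459.3 -128.4]
 [ 388.   288.   432.7 -132.2  431.4 -130.2]
 [ 421.   287.   435.8 -203.8  434.5 -200.9]
 [ 412.   284.   442.1 -184.5  440.6 -181.8]
 [ 414.   276.   459.6 -189.2  457.9 -186.5]
 [ 416.   283.   444.4 -193.2  442.9 -190.4]
 [ 461.   283.   445.8 -290.7  444.2 -286.5]
 [ 460.   276.   461.  -289.1  459.3 -285. ]]
790.0
[[ 407.   210.   607.2 -176.7  603.5 -174.1]
 [ 408.   214.   598.1 -178.7  594.5 -176.1]
 [ 430.   222.   580.4 -227.2  577.1 -224. ]
 [ 432.   216.   594.1 -232.   590.6 -228.7]
 [ 425.   213.   600.8 -216.6  597.2 -213.5]
 [ 429.   204.   621.6 -226.   617.7 -222.8]
 [ 428.   210.   607.8 -223.5  604.  -220.3]
 [ 467.   227.   570.1 -308.6  566.9 -304.2]
 [ 471.   223.   579.2 -317.7  575.9 -313.3]
 [ 438.   208.   612.6 -245.8  608.8 -242.3]
 [ 438.   200.   631.  -246.3  627.  -242.8]
 [ 417.   191.   651.3 -199.9  647.  -197. ]]
scene 108.0 123.0
859.0
[[ 277.   314.   652.9 -195.8  659.9 -199.1]
 [ 271.   292.   603.2 -175.5  611.1 -179.1]
 [ 246.   297.   578.9 -223.4  587.3 -226.2]
 [ 241.   30
[... 453 characters left out ...]
  271.   450.6 -278.1  461.2 -279.9]
 [ 226.   248.   445.9 -188.8  456.6 -192.2]
 [ 230.   252.   460.9 -187.7  471.4 -191.1]
 [ 225.   257.   465.  -203.7  475.4 -206.8]]
scene [155  35  45  26 801]
[[ 199.    41.  -309.   185.5]
 [ 177.    35.  -388.4  147. ]
 [ 162.    41.  -390.2   91.6]
 [ 155.    51.  -354.5   47.2]
 [ 165.    59.  -293.9   51.3]
 [ 183.    59.  -255.9   95.3]
 [ 198.    50.  -267.   157. ]]
scene [ 560   38   80   90 2270]
[[ 561.    76.   567.7  934.3]
 [ 564.    84.   595.8  908.1]
 [ 639.   127.   837.5  905.9]
 [ 639.   107.   794.   983.9]
 [ 598.    84.   661.1  986.4]
 [ 621.    44.   595.5 1228.2]
 [ 619.    38.   573.1 1254.3]
 [ 575.    71.   580.9  988.6]]
```

```bash
cat > rig.py <<'E'
from h import *
np.set_printoptions(precision=2,suppress=True)
est={"top":[(357.5,153.5),(362.8,237),(226,160),(228,250.7)],"scene":[(290,250),(350,300),(440,228)]}
for n,P in est.items(): print(n,pt(n,P,8)[:,:2].tolist())
# plate edge points: profiles of gray across an edge, strongest step
def edges(n,im,a,b,r=5,k=25):
    a,b=np.float64(a),np.float64(b);d=(b-a)/np.linalg.norm(b-a);nn=np.array([-d[1],d[0]])
    g=cv2.GaussianBlur(im,(0,0),1).astype(np.float32); o=np.arange(-r,r+.1,.25);out=[]
    for f in np.linspace(.08,.92,k):
        q=a+(b-a)*f+o[:,None]*nn
        v=np.array([cv2.remap(g[:,:,c],np.float32(q[:,:1]),np.float32(q[:,1:]),1)[:,0] for c in range(3)])
        e=np.abs(np.gradient(v,axis=1)).sum(0)
        out.append(q[e.argmax()])
    out=np.array(out);X=pt(n,out,8)[:,:2]
    for _ in range(4):
        c=np.median(X,0) if _==0 else X[w].mean(0)
        vx,vy,x0,y0=cv2.fitLine(np.float32(X if _==0 else X[w]),cv2.DIST_HUBER,0,.01,.01)[:,0]
        res=(X-[x0,y0])@[-vy,vx]; w=np.abs(res)<max(1.5,1.5*np.median(np.abs(res)))
    print(n,"line ang",np.degrees(np.arctan2(vy,vx)),"pt",x0,y0,"n",w.sum(),"res",res[w].std())
t=cv2.imread("pics/top0.png");s=cv2.imread("pics/scene0.png")
edges("top",t,(357.5,153.5),(362.5,237));edges("top",t,(226.3,160),(228,250.7))
edges("top",t,(228,250.7),(271,248.5))
edges("scene",s,(292,252),(350,300));edges("scene",s,(352,299),(440,229))
E
python3 rig.py
```

```text
top [[738.7920560250643, -66.22395834926189], [545.0414395767203, -77.93377076042685], [719.4085128110438, 233.36922884341996], [510.73702544909713, 219.69190335970407]]
scene [[542.7292837763798, -79.00329945894794], [724.6383383229551, -57.28091604267405], [718.7508336444541, 227.95734167144565]]
top line ang 3.906596 pt 639.89703 -72.44963 n 25 res 0.6285822212786665
top line ang 4.9369335 pt 586.6029 228.37926 n 15 res 0.7100063929505446
top line ang -85.729195 pt 511.0074 182.83713 n 24 res 0.6732530300268436
scene line ang 3.9537654 pt 646.65106 -75.37239 n 25 res 0.4684409102962191
scene line ang -87.85067 pt 732.39197 72.25265 n 20 res 0.9810852500884747
```

```bash
cat >> h.py <<'E'
A=np.radians(4.0);O=np.array([626.9,37.8])
ex=np.array([-np.sin(A),np.cos(A)]);ey=np.array([-np.cos(A),-np.sin(A)])
def rig(x,y,z=8): return np.r_[O+x*ex+y*ey,z]
E
cat > ov.py <<'E'
from h import *
import sys
s=cv2.imread("pics/scene0.png");t=cv2.imread("pics/top0.png")
def crop(n,im,x,y,w,h,k,P):
    c=cv2.resize(im[y:y+h,x:x+w],None,fx=k,fy=k,interpolation=cv2.INTER_CUBIC);c=np.clip(2.2*c,0,255).astype(np.uint8)
    for p in pix(n,P): 
        q=((p-[x,y]+.5)*k).astype(int);cv2.circle(c,(int(q[0]),int(q[1])),2,(0,0,255),-1)
    return c
W=[]
for cx,cy,hx,hy in((45,-40,33,33),(55,40,43,19)):
    W+=[rig(cx+a*(hx+4),cy+b*(hy+4),16) for a in(-1,1) for b in(-1,1)]+[rig(cx-hx-4,cy+g,16) for g in(-13,13)]
W+=[rig(-110,-105),rig(-110,105),rig(190,-105),rig(190,105),rig(172,0,8)]
cv2.imwrite("pics/c3.png",np.hstack([crop("scene",s,270,180,130,120,4,W)[:480],cv2.resize(crop("top",t,220,145,145,120,2,W),(280,232)) if 0 else np.vstack([crop("top",t,220,145,140,120,2,W),np.zeros((240,280,3),np.uint8)])]))
E
python3 ov.py
```

```text
(no output)
```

View pics/c3.png

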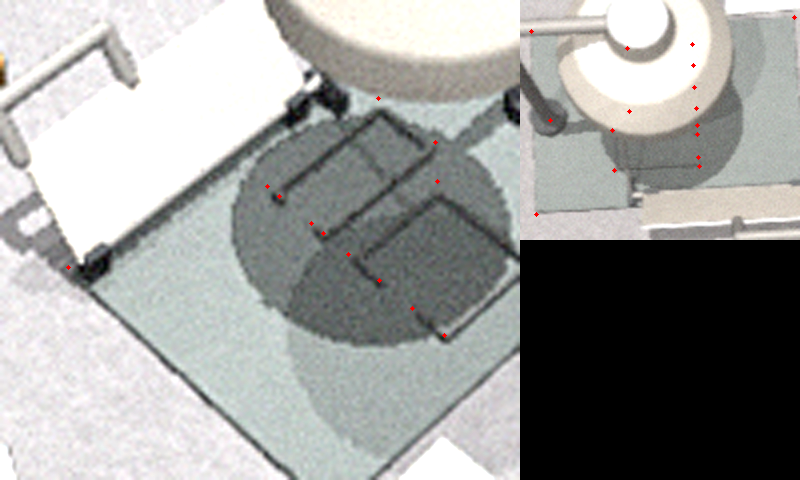

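```bash
cat > plan.py <<'E'
from h import *
import sys
from scipy.spatial.transform import Rotation as R
s=get_state();M=R.from_rotvec(s["tool_rot"]).as_matrix()
yaw=np.degrees(np.arctan2(M[1,0],M[0,0]))
def plan(x,y,z,w):
    turn=-((w-yaw+180)%360-180);d=np.array([x,y,z])-s["tool_pos"]
    a=np.radians(w);tx=np.array([np.cos(a),np.sin(a),0]);ty=np.array([np.sin(a),-np.cos(a),0])
    print("turn",round(turn/8,2),"units x,y,z",np.round(np.array([d@tx,d@ty,-d[2]])/30,2))
if __name__=="__main__":
    print("t",round(s["clock"],2),"pos",s["tool_pos"].round(1),"yaw",yaw.round(1),"tilt",M[2,2].round(4),"q",s["q"].round(2),"F",s["ft_force"].round(1),"open",round(s["opening"],3),"gf",round(s["grip_force"],1))
    a=[float(v) for v in sys.argv[1:]]
    for i in range(0,len(a),4): plan(*a[i:i+4])
E
python3 plan.py 452.3 -263 120 -87.5; python3 -c "
from h import *
for a in((-60,40),(-85,40),(-60,-40),(-85,-40),(-15,40),(-15,-40)):print(a,rig(*a))"
```

```text
t 0.1 pos [129.4 534.1 230.5] yaw -13.6 tilt -1.0 q [ 1.62  0.26  0.11 -0.   -1.42 -0.28] F [ 0.2 -0.2 -0.4] open 0.999 gf 0.0
turn 9.23 units x,y,z [27.01 -9.59  3.68]
(-60, 40) [591.18282641 -24.84410197   8.        ]
(-85, 40) [592.92673826 -49.78320322   8.        ]
(-60, -40) [670.98795044 -19.26358407   8.        ]
(-85, -40) [672.73186228 -44.20268532   8.        ]
(-15, 40) [588.0437851  20.0462803   8.       ]
(-15, -40) [667.84890912  25.6267982    8.        ]
```

Emit:
drive_tool([
  [0, 0, 0, 1],
  [0, 0, 0, 1],
  [0, 0, 0, 1],
  [0, 0, 0, 1],
  [0, 0, 0, 1],
  [0, 0, 0, 1],
  [0, 0, 0, 1],
  [0, 0, 0, 1],
])

```text
clock: 1.1
tool_pos: [129.5, 534.2, 230.7]
tool_rot: [2.443, -1.974, 0.001]
ft_force: [-0.3, 0.3, 0.1]
opening: 0.998
grip_force: 0.0
```

Emit:
drive_tool([
  [0, 0, 0, 1],
  [0, -0.5, 0, 0.23],
  [1, -1, 0, 0],
  [1, -1, 0, 0],
  [1, -1, 0, 0],
  [1, -1, 0, 0],
  [1, -1, 0, 0],
  [1, -1, 0, 0],
])

```text
clock: 2.1
tool_pos: [333.7, 362.3, 231.2]
tool_rot: [2.271, -2.17, 0.0]
ft_force: [0.1, 0.3, 0.4]
opening: 0.998
grip_force: 0.0
```

Emit:
drive_tool([
  [1, -0.5, 0, 0],
  [1, -0.5, 0, 0],
  [1, -0.5, 0, 0],
  [1, -0.5, 0, 0],
  [1, -0.5, 0, 0],
  [1, -0.5, 0, 0],
  [1, 0, 0, 0],
  [1, 0, 0, 0],
])

```text
clock: 3.1
tool_pos: [433.1, 126.4, 231.0]
tool_rot: [2.271, -2.17, -0.0]
ft_force: [0.5, 0.6, -0.7]
opening: 1.003
grip_force: 0.0
```

Emit:
drive_tool([
  [1, 0, 0, 0],
  [1, 0, 0, 0],
  [1, 0, 0, 0],
  [1, 0, 0, 0],
  [1, 0, 0, 0],
  [1, 0, 0, 0],
  [1, 0, 0, 0],
  [1, 0, 0, 0],
])

```text
clock: 4.1
tool_pos: [443.3, -113.4, 231.1]
tool_rot: [2.271, -2.17, -0.0]
ft_force: [0.1, 0.2, 0.5]
opening: 1.0
grip_force: 0.0
```

```bash
python3 plan.py 452.3 -263 120 -87.5
```

```text
t 4.1 pos [ 443.3 -113.4  231.1] yaw -87.4 tilt -1.0 q [ 0.09  0.07 -0.12  0.   -1.38 -0.05] F [0.1 0.2 0.5] open 1.0 gf 0.0
turn 0.01 units x,y,z [ 5.   -0.08  3.7 ]
```

Emit:
drive_tool([
  [1, 0, 0.9, 0],
  [1, 0, 0.9, 0],
  [1, 0, 0.9, 0],
  [1, 0, 0.9, 0],
  [1, -0.08, 0.9, 0],
  [0, 0, 0.9, 0],
  [0, 0, 0.9, 0],
  [0, 0, 0, 0],
])

```text
clock: 5.1
tool_pos: [450.5, -261.6, 40.3]
tool_rot: [2.269, -2.17, -0.007]
ft_force: [-0.2, -0.1, 0.6]
opening: 1.002
grip_force: 0.0
```

```bash
python3 - <<'E'
from h import *
for n in("scene","top"): cv2.imwrite(f"pics/{n}1.png",snapshot(n)[:,:,::-1])
s=cv2.imread("pics/scene1.png")[180:330,150:300];t=cv2.imread("pics/top1.png")[210:360,380:530]
cv2.imwrite("pics/c4.png",np.clip(1.5*np.hstack([cv2.resize(i,(400,400),interpolation=2) for i in(s,t)]),0,255).astype(np.uint8))
E
python3 plan.py 452.3 -263 5 -87.5
```

```text
t 5.2 pos [ 452.7 -262.1   43. ] yaw -87.4 tilt -1.0 q [-0.22  0.34 -0.28  0.   -0.95  0.27] F [ 0.2  0.7 -0.1] open 1.002 gf 0.0
turn 0.01 units x,y,z [0.03 0.02 1.27]
```

View pics/c4.png

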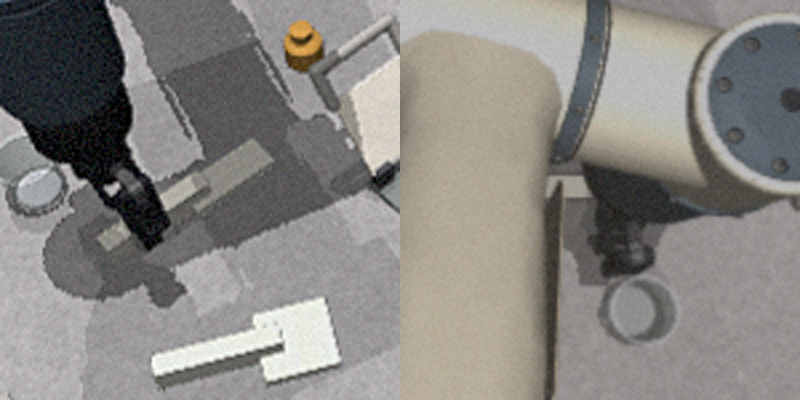

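Crop c4 shows the gripper straddling the narrow handle. The forearm is offset about 150 mm to the left of the tool, so with a vertical tool it would hit the lamp. I'll straighten the broad holder with the vertical tool first.

```bash
python3 plan.py 595.7 -257.7 60 -114; python3 -c "
from h import *
print(pt('top',[(447,162)],18),pt('top',[(469,326)],50))"
```

```text
t 5.2 pos [ 452.7 -262.1   43. ] yaw -87.4 tilt -1.0 q [-0.22  0.34 -0.28  0.   -0.95  0.27] F [ 0.2  0.7 -0.1] open 1.002 gf 0.0
turn 3.32 units x,y,z [-2.07 -4.29 -0.57]
[[ 717.37579899 -267.14573927   18.        ]] [[ 353.48786908 -293.22747115   50.        ]]
```

Emit:
drive_tool([
  [0, 0, -1, 0.83],
  [0, 0, -1, 0.83],
  [0, 0, 0, 0.83],
  [0, 0, 0, 0.83],
], grip=-0.3)

```text
clock: 5.7
tool_pos: [453.5, -261.9, 104.6]
tool_rot: [-1.705, 2.635, -0.005]
ft_force: [-0.1, -0.2, -0.2]
opening: 0.647
grip_force: 0.0
```

```bash
python3 plan.py 595.7 -257.7 60 -114
```

```text
t 5.7 pos [ 453.5 -261.9  104.6] yaw -114.2 tilt -1.0 q [-0.22  0.28 -0.2   0.   -1.09 -0.2 ] F [-0.1 -0.2 -0.2] open 0.647 gf 0.0
turn -0.02 units x,y,z [-2.05 -4.27  1.49]
```

Emit:
drive_tool([
  [-0.5, -1, 0, 0],
  [-0.5, -1, 0, 0],
  [-0.5, -1, 0.3, 0],
  [-0.55, -1, 0.5, 0],
  [0, -0.27, 0.8, 0],
  [0, 0, 0.8, 0],
  [0, 0, 0.8, 0],
  [0, 0, 0.1, 0],
])

```text
clock: 6.7
tool_pos: [594.0, -257.4, 3.0]
tool_rot: [1.711, -2.634, -0.002]
ft_force: [-0.4, -0.1, -0.3]
opening: 0.651
grip_force: 0.0
```

```bash
python3 plan.py 595.7 -257.7 6 -114
```

```text
t 6.7 pos [ 594.  -257.4    3. ] yaw -114.0 tilt -1.0 q [-0.17  0.59  0.03 -0.   -1.01 -0.25] F [-0.4 -0.1 -0.3] open 0.651 gf 0.0
turn 0.0 units x,y,z [-0.01 -0.05 -0.1 ]
```

Emit:
drive_tool([
  [0, 0, -0.1, 0],
  [0, 0, 0, 0],
  [0, 0, 0, 0],
  [0, 0, 0, 0],
  [0, 0, -0.6, 0],
  [0, 0, -0.6, 0],
], grip=1, grip_force=60)

```text
clock: 7.45
tool_pos: [594.1, -257.3, 42.7]
tool_rot: [1.71, -2.635, -0.001]
ft_force: [-0.5, -0.3, -1.3]
opening: 0.193
grip_force: 60.3
```

Emit:
drive_tool([
  [0, 0, 0, -0.9],
  [0, 0, 0, -0.9],
  [0, 0, 0, -0.9],
  [0, 0, 0, -0.8],
  [0, 0, 0.6, 0],
  [0, 0, 0.55, 0],
  [0, 0, 0, 0],
])

```text
clock: 8.32
tool_pos: [594.4, -257.5, 7.5]
tool_rot: [2.297, -2.143, -0.0]
ft_force: [0.0, -1.1, -1.1]
opening: 0.19
grip_force: 63.1
```

Emit:
drive_tool([
  [0, 0, 0, 0],
  [0, 0, 0, 0],
  [0, 0, -1, 0],
  [0, 0, -1, 0],
  [0, 0, -1, 0],
  [0, 0, -1, 0],
], grip=-0.3)

```text
clock: 9.07
tool_pos: [594.5, -257.5, 128.9]
tool_rot: [-2.297, 2.143, -0.0]
ft_force: [0.5, 0.6, -0.5]
opening: 0.647
grip_force: 0.0
```

```bash
python3 plan.py 130 590 200 -86
```

```text
t 9.07 pos [ 594.5 -257.5  128.9] yaw -86.0 tilt -1.0 q [-0.17  0.49  0.2  -0.   -1.28  0.24] F [ 0.5  0.6 -0.5] open 0.647 gf 0.0
turn -0.0 units x,y,z [-29.26  13.47  -2.37]
```

```bash
python3 - <<'E'
from h import *
np.set_printoptions(precision=0,suppress=True)
print(pt("scene",[(372,50),(415,80),(475,40)],0)[:,:2].tolist())
print("gripper start px",pix("scene",[(129,534,230)]),pix("top",[(129,534,230)]))
print(pt("top",[(55,345),(50,450),(0,345)],150)[:,:2].tolist())
print(pix("top",[(103,719,230),(-136,-260,150)]))
cv2.imwrite("pics/scene2.png",snapshot("scene")[:,:,::-1])
E
```

```text
[[91.17390238771065, 594.5108217827124], [289.4709554976637, 588.9687290015702], [269.7498947782774, 892.831434972354]]
gripper start px [[371.  -9.]] [[  0. 460.]]
[[309.22993036901175, 505.9580177255999], [127.37270885850765, 493.14294535351655], [309.1074644031819, 605.1046484992441]]
[[-122.  479.]
 [ 480.  624.]]
```

View pics/scene2.png

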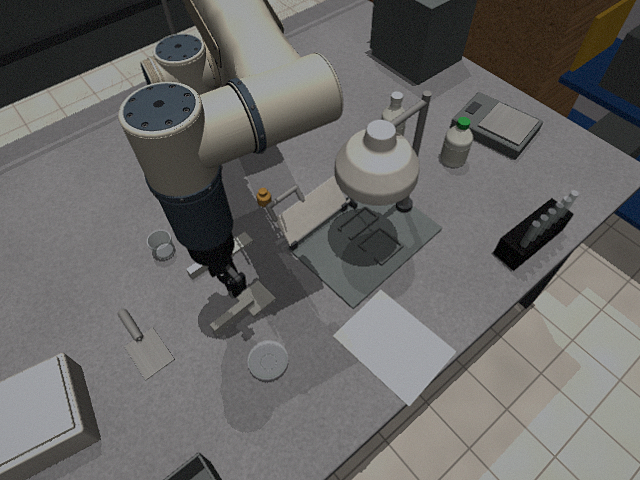

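The scene shows the broad holder straightened at about (245,305), the gripper above it and the forearm to the left. There is also a dark box at world x 90–290, y above 590. Next I'll test whether pushing past the inner reach limit makes the tool lean.

Emit:
drive_tool([
  [0.15, 1, -0.3, 0],
  [0.15, 1, -0.3, 0],
  [0.15, 1, -0.3, 0],
  [0.15, 1, -0.3, 0],
  [0.15, 1, -0.3, 0],
  [0.15, 1, -0.3, 0],
  [0.15, 1, 0, 0],
  [0.15, 1, 0, 0],
])

```text
clock: 10.12
tool_pos: [356.7, -310.2, 182.1]
tool_rot: [-2.297, 2.143, -0.001]
ft_force: [0.1, 0.3, -0.3]
opening: 0.647
grip_force: 0.0
```

Emit:
drive_tool([
  [0, 1, 0, 0],
  [0, 1, 0, 0],
  [0, 1, 0, 0],
  [0, 1, 0, 0],
  [0, 1, 0, 0],
  [0, 1, 0, 0],
  [0, 1, 0, 0],
  [0, 1, 0, 0],
])

```text
clock: 11.12
tool_pos: [117.2, -326.6, 182.0]
tool_rot: [2.297, -2.143, 0.002]
ft_force: [-0.1, -1.1, 0.3]
opening: 0.649
grip_force: 0.0
```

Emit:
drive_tool([
  [0, 1, 0, 0],
  [0, 1, 0, 0],
  [0, 1, 0, 0],
  [0, 1, 0, 0],
  [0, 1, 0, 0],
  [0, 1, 0, 0],
  [0, 1, 0, 0],
  [-0.5, 1, 0, 0],
])

```text
clock: 12.12
tool_pos: [-123.3, -328.6, 181.9]
tool_rot: [2.297, -2.143, 0.001]
ft_force: [0.6, -0.1, -0.2]
opening: 0.647
grip_force: 0.0
```

Emit:
drive_tool([
  [-1, 0, 0, 0],
  [-1, 0, 0, 0],
  [-1, 0, 0, 0],
  [-1, 0, 0, 0],
])

```text
clock: 12.62
tool_pos: [-130.8, -207.6, 181.8]
tool_rot: [2.297, -2.143, 0.001]
ft_force: [0.1, 0.7, 0.4]
opening: 0.655
grip_force: 0.0
```

```bash
python3 plan.py -136 -260 180 -86
```

```text
t 12.62 pos [-130.8 -207.6  181.8] yaw -86.0 tilt -1.0 q [-1.45 -0.4  -0.61 -0.   -1.36  1.52] F [0.1 0.7 0.4] open 0.655 gf 0.0
turn -0.0 units x,y,z [1.73 0.3  0.06]
```

Emit:
drive_tool([
  [-1, 0, 0, 0],
  [-1, 0, 0, 0],
  [-1, 0, 0, 0],
])

```text
clock: 13.0
tool_pos: [-137.0, -117.8, 181.7]
tool_rot: [2.296, -2.143, 0.001]
ft_force: [0.7, 0.2, -0.2]
opening: 0.652
grip_force: 0.0
```

```bash
python3 plan.py
```

```text
t 13.0 pos [-137.  -117.8  181.7] yaw -86.0 tilt -1.0 q [-1.41 -0.63 -0.69  0.   -1.51  1.48] F [ 0.7  0.2 -0.2] open 0.652 gf 0.0
```

Emit:
drive_tool([
  [1, -0.3, -1, 0],
  [1, -0.3, -1, 0],
  [1, -0.3, -1, 0],
  [1, -0.4, -1, 0],
  [1, -0.4, -1, 0],
  [1, -0.4, -1, 0],
  [0, -1, -1, 0],
  [0, -1, -1, 0],
])

```text
clock: 14.0
tool_pos: [-1.0, -289.8, 422.7]
tool_rot: [2.296, -2.144, 0.0]
ft_force: [0.4, -1.0, 0.8]
opening: 0.65
grip_force: 0.0
```

Emit:
drive_tool([
  [0, -1, -1, 0],
  [0, -1, -0.8, 0],
  [0, -1, -0.5, 0],
  [0, -1, -0.5, 0],
  [0, -1, 0, 0],
  [-0.3, -1, 0, 0],
  [-1, -1, 0, 0],
  [-1, -0.9, 0, 0],
])

```text
clock: 15.0
tool_pos: [230.7, -203.6, 505.7]
tool_rot: [-2.296, 2.144, -0.0]
ft_force: [0.2, 0.7, -0.0]
opening: 0.649
grip_force: 0.0
```

Emit:
drive_tool([
  [-1, -0.9, 0, 0],
  [-1, -0.8, 0, 0],
  [-1, -0.8, 0, 0],
  [-1, -0.8, 0, 0],
  [-1, 0, 0, 0],
  [-1, 0, 0, 0],
  [-1, 0, 0, 0],
  [-1, 0, 0, 0],
])

```text
clock: 16.0
tool_pos: [311.7, 42.5, 506.0]
tool_rot: [-2.296, 2.142, -0.0]
ft_force: [0.6, -0.8, -0.2]
opening: 0.65
grip_force: 0.0
```

Emit:
drive_tool([
  [-1, 0, 0, 0],
  [-1, 0, 0, 0],
  [-1, 0, 0, 0],
  [-1, 0, 0, 0],
  [-1, 0.6, 0, 0],
  [-1, 0.6, 0, 0],
  [-1, 0.6, 0, 0],
  [-1, 0.6, 0, 0],
])

```text
clock: 17.0
tool_pos: [222.8, 276.8, 506.1]
tool_rot: [-2.297, 2.142, 0.001]
ft_force: [0.4, 1.1, 0.5]
opening: 0.65
grip_force: 0.0
```

```bash
python3 plan.py 123 435 600 -86
```

```text
t 17.0 pos [222.8 276.8 506.1] yaw -86.0 tilt -1.0 q [ 1.34 -0.05  0.47  0.   -2.09 -1.27] F [0.4 1.1 0.5] open 0.65 gf 0.0
turn -0.0 units x,y,z [-5.49  2.95 -3.13]
```

Emit:
drive_tool([
  [-1, 0.6, -0.8, 0],
  [-1, 0.6, -0.8, 0],
  [-1, 0.6, -0.8, 0],
  [-1, 0.6, -0.8, 0],
  [-1, 0.5, 0, 0],
  [-1, 0, 0, 0],
  [-1, 0, 0, 0],
  [-1, 0, 0, 0],
])

```text
clock: 18.0
tool_pos: [116.2, 494.5, 574.8]
tool_rot: [-2.283, 2.131, 0.016]
ft_force: [0.1, -1.3, 0.5]
opening: 0.65
grip_force: 0.0
```

```bash
python3 plan.py
```

```text
t 18.0 pos [116.2 494.5 574.8] yaw -86.1 tilt -0.9998 q [ 1.65  0.51  1.5   0.01 -2.54 -1.58] F [ 0.1 -1.3  0.5] open 0.65 gf 0.0
```

Emit:
drive_tool([
  [-1, 0, -1, 0],
  [-1, 0, -1, 0],
  [-1, 0, -1, 0],
  [-1, 0, -1, 0],
])

```text
clock: 18.5
tool_pos: [91.2, 531.0, 576.7]
tool_rot: [-2.229, 2.079, 0.078]
ft_force: [0.3, -0.4, -1.0]
opening: 0.653
grip_force: 0.0
```

```bash
sed -i 's/"tilt",M\[2,2\].round(4)/"zax",M[:,2].round(3),"tilt",np.degrees(np.arccos(-M[2,2])).round(1)/' plan.py; python3 plan.py
```

```text
t 18.5 pos [ 91.2 531.  576.7] yaw -85.9 zax [ 0.026  0.102 -0.994] tilt 6.0 q [ 1.72  0.52  1.5   0.06 -2.45 -1.6 ] F [ 0.3 -0.4 -1. ] open 0.653 gf 0.0
```

Emit:
drive_tool([
  [-1, 0, -1, 0],
  [-1, 0, -1, 0],
  [-1, 0, -1, 0],
  [-1, 0, -1, 0],
  [-1, 0, -1, 0],
  [-1, 0, -1, 0],
])

```text
clock: 19.25
tool_pos: [58.1, 568.6, 596.3]
tool_rot: [-2.14, 1.995, 0.185]
ft_force: [1.1, 0.3, -1.9]
opening: 0.65
grip_force: 0.0
```

```bash
python3 plan.py
```

```text
t 19.25 pos [ 58.1 568.6 596.3] yaw -85.5 zax [ 0.051  0.237 -0.97 ] tilt 14.0 q [ 1.81  0.51  1.5   0.15 -2.33 -1.63] F [ 1.1  0.3 -1.9] open 0.65 gf 0.0
```

Emit:
drive_tool([
  [-0.7, 1, -0.7, 0],
  [-0.7, 1, -0.7, 0],
  [-1, 1, -1, 0],
  [-1, 1, -1, 0],
  [-1, 1, -1, 0],
  [-1, 1, -1, 0],
  [-1, 1, -1, 0],
  [-1, 0.5, -1, 0],
])

```text
clock: 20.25
tool_pos: [-139.6, 459.9, 642.6]
tool_rot: [-2.152, 2.111, 0.368]
ft_force: [-1.4, 1.8, 6.4]
opening: 0.652
grip_force: 0.0
```

```bash
python3 plan.py
```

```text
t 20.25 pos [-139.6  459.9  642.6] yaw -89.6 zax [-0.099  0.242 -0.965] tilt 15.1 q [ 2.25  0.3   1.3   0.1  -2.31 -2.15] F [-1.4  1.8  6.4] open 0.652 gf 0.0
```

Emit:
drive_tool([
  [-1, -1, 0, 0],
  [-1, -1, 0, 0],
  [-1, -1, 0, 0],
  [-1, -1, -0.5, 0],
  [-1, -0.5, -1, 0],
  [-1, 0, -1, 0],
  [-1, 0, -1, 0],
  [-1, 0, -1, 0],
])

```text
clock: 21.25
tool_pos: [-4.9, 568.7, 652.0]
tool_rot: [-2.048, 2.026, 0.563]
ft_force: [0.3, -0.3, -0.9]
opening: 0.649
grip_force: 0.0
```

```bash
python3 plan.py
```

```text
t 21.25 pos [ -4.9 568.7 652. ] yaw -91.0 zax [-0.123  0.405 -0.906] tilt 25.0 q [ 1.85  0.41  1.5  -0.01 -2.22 -1.85] F [ 0.3 -0.3 -0.9] open 0.649 gf 0.0
```

Emit:
drive_tool([
  [0.3, -1, 0, 0],
  [0.3, -1, 0, 0],
  [0.3, -1, 0, 0],
  [0.3, -1, 0, 0],
  [0.3, -1, 0, 0],
  [0.3, -1, 0, 0],
  [0.2, -1, 0, 0],
  [0, -1, -0.5, 0],
])

```text
clock: 22.25
tool_pos: [234.6, 515.6, 611.4]
tool_rot: [-2.051, 2.029, 0.559]
ft_force: [-0.8, 1.0, 1.2]
opening: 0.649
grip_force: 0.0
```

Emit:
drive_tool([
  [-1, -0.7, -1, 0],
  [-1, -0.7, -1, 0],
  [-1, -0.7, -1, 0],
  [-1, -0.7, -1, 0],
  [-1, -0.7, -1, 0],
])

```text
clock: 22.88
tool_pos: [297.9, 520.5, 648.7]
tool_rot: [-1.929, 1.946, 0.619]
ft_force: [0.7, 0.5, -1.1]
opening: 0.648
grip_force: 0.0
```

```bash
python3 plan.py
```

```text
t 22.88 pos [297.9 520.5 648.7] yaw -91.9 zax [-0.068  0.521 -0.851] tilt 31.7 q [ 1.12  0.41  1.5  -0.35 -2.16 -1.4 ] F [ 0.7  0.5 -1.1] open 0.648 gf 0.0
```

Emit:
drive_tool([
  [-1, -0.8, -1, 0],
  [-1, -0.8, -1, 0],
  [-1, -0.8, -1, 0],
])

```text
clock: 23.25
tool_pos: [336.5, 511.8, 667.2]
tool_rot: [-1.851, 1.895, 0.647]
ft_force: [-0.3, -0.0, -0.6]
opening: 0.653
grip_force: 0.0
```

```bash
cat > plan2.py <<'E'
from h import *
import sys
from scipy.spatial.transform import Rotation as R
s=get_state();M=R.from_rotvec(s["tool_rot"]).as_matrix();z=M[:,2]
def plan(x,y,zz,yaw):   # yaw = handle direction; tool x horizontal proj points opposite (-dir)
    a=np.radians(yaw);d=np.array([np.cos(a),np.sin(a),0])
    ty=np.cross(z,[d[0],d[1],0.]);ty=-ty/np.linalg.norm(ty)          # perpendicular to handle and to tool z
    if ty@M[:,1]<0: ty=-ty
    tx=np.cross(ty,z); turn=np.degrees(np.arctan2(np.cross(M[:,1],ty)@z,M[:,1]@ty))
    D=np.array([x,y,zz])-s["tool_pos"];N=np.c_[tx,ty,z]
    print("->",[x,y,zz],"turn",round(turn/8,2),"units",np.round(N.T@D/30,2),"| ty",ty.round(3),"tx",tx.round(3),"now",np.round(M.T@D/30,2))
print("t",round(s["clock"],2),"pos",s["tool_pos"].round(1),"z",z.round(3),"tilt",np.degrees(np.arccos(-z[2])).round(1),"az",np.degrees(np.arctan2(z[1],z[0])).round(1),"q",s["q"].round(2),"F",s["ft_force"].round(1),"open",round(s["opening"],3),"gf",round(s["grip_force"],1))
a=[float(v) for v in sys.argv[1:]]
for i in range(0,len(a),4): plan(*a[i:i+4])
E
python3 plan2.py 452 -240 60 94
```

```text
t 23.25 pos [336.5 511.8 667.2] z [-0.028  0.589 -0.807] tilt 36.2 az 92.8 q [ 1.03  0.4   1.5  -0.39 -2.09 -1.35] F [-0.3 -0.  -0.6] open 0.653 gf 0.0
-> [452.0, -240.0, 60.0] turn -0.71 units [32.36 -1.77  1.46] | ty [-0.997 -0.07  -0.016] tx [ 0.066 -0.805 -0.59 ] now [32.03 -4.96  1.46]
```

Emit:
drive_tool([
  [1, 0, 0, -0.5],
  [1, 0, 0, -0.3],
  [1, 0, 0, 0],
  [1, 0, 0, 0],
  [1, 0, 0, 0],
  [1, 0, 0, 0],
  [1, 0, 0, 0],
  [1, 0, 0, 0],
], grip=-0.3)

```text
clock: 24.25
tool_pos: [349.3, 319.2, 526.9]
tool_rot: [-1.938, 1.782, 0.611]
ft_force: [0.6, 0.6, -0.4]
opening: 0.651
grip_force: 0.0
```

Emit:
drive_tool([
  [1, 0, 0, 0],
  [1, 0, 0, 0],
  [1, 0, 0, 0],
  [1, 0, 0, 0],
  [1, 0, 0, 0],
  [1, 0, 0, 0],
  [1, 0, 0, 0],
  [1, 0, 0, 0],
])

```text
clock: 25.25
tool_pos: [367.3, 125.9, 385.7]
tool_rot: [-1.938, 1.782, 0.609]
ft_force: [0.8, -0.8, -0.1]
opening: 0.652
grip_force: 0.0
```

Emit:
drive_tool([
  [1, 0, 0, 0],
  [1, 0, 0, 0],
  [1, 0, 0, 0],
  [1, 0, 0, 0],
  [1, 0, 0, 0],
  [1, 0, 0, 0],
  [1, 0, 0, 0],
  [1, 0, 0, 0],
])

```text
clock: 26.25
tool_pos: [385.2, -67.7, 244.3]
tool_rot: [-1.939, 1.783, 0.609]
ft_force: [0.1, 0.3, 0.6]
opening: 0.647
grip_force: 0.0
```

```bash
python3 plan2.py 452 -245 60 92.5 451.7 -248 10 92.5
```

```text
t 26.25 pos [385.2 -67.7 244.3] z [-0.028  0.587 -0.809] tilt 36.0 az 92.7 q [-0.35  0.15  0.04 -0.58 -1.71  0.42] F [0.1 0.3 0.6] open 0.647 gf 0.0
-> [452.0, -245.0, 60.0] turn 0.29 units [ 8.46 -1.98  1.44] | ty [-0.999 -0.044  0.003] tx [ 0.034 -0.808 -0.588] now [ 8.54 -1.64  1.44]
-> [451.7, -248.0, 10.0] turn 0.29 units [ 9.53 -1.97  2.73] | ty [-0.999 -0.044  0.003] tx [ 0.034 -0.808 -0.588] now [ 9.6  -1.58  2.73]
```

Emit:
drive_tool([
  [1, -0.3, 0, 0.29],
  [1, -0.3, 0, 0],
  [1, -0.3, 0, 0],
  [1, -0.3, 0, 0],
  [1, -0.3, 0, 0],
  [1, -0.3, 0, 0],
  [1, -0.17, 0, 0],
  [1, 0, 0.7, 0],
])

```text
clock: 27.25
tool_pos: [453.8, -247.4, 86.4]
tool_rot: [-1.908, 1.827, 0.618]
ft_force: [-0.7, 0.4, 0.0]
opening: 0.648
grip_force: 0.0
```

Emit:
drive_tool([
  [0.5, 0, 0.7, 0],
  [0, 0, 0, 0],
])

```text
clock: 27.5
tool_pos: [451.5, -244.6, 59.1]
tool_rot: [-1.905, 1.828, 0.629]
ft_force: [-0.0, -0.1, 0.2]
opening: 0.649
grip_force: 0.0
```

```bash
python3 - <<'E'
from h import *
cv2.imwrite("pics/scene3.png",snapshot("scene")[:,:,::-1])
s=cv2.imread("pics/scene3.png")[150:350,130:396]
cv2.imwrite("pics/c5.png",np.clip(1.5*cv2.resize(s,(798,600),interpolation=2),0,255).astype(np.uint8))
E
python3 plan2.py 451.7 -248 10 92.5
```

```text
t 27.55 pos [ 452.2 -245.2   60.6] z [-0.03   0.588 -0.808] tilt 36.1 az 92.9 q [-0.57  0.6   0.21 -0.5  -1.57  0.71] F [-0.3 -0.7  0.6] open 0.649 gf 0.0
-> [451.7, -248.0, 10.0] turn 0.01 units [1.07 0.01 1.31] | ty [-0.999 -0.044  0.005] tx [ 0.032 -0.808 -0.589] now [1.07 0.01 1.31]
```

View pics/c5.png

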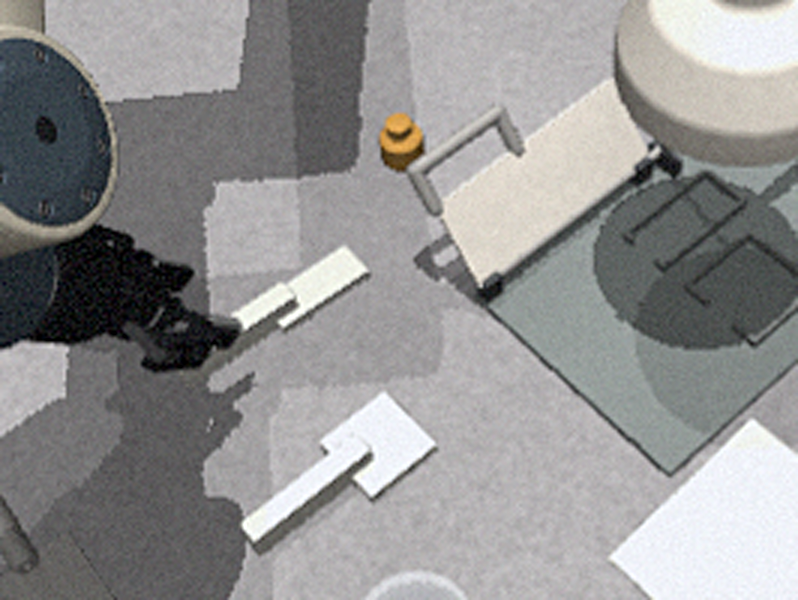

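Crop c5 shows the tilted gripper straddling the narrow handle's tail. The broad holder is straight at about (340,450) in the crop, and both recesses are visible.

Emit:
drive_tool([
  [0.4, 0, 0.45, 0],
  [0.4, 0, 0.5, 0],
  [0.27, 0, 0.36, 0],
  [0, 0, 0, 0],
])

```text
clock: 28.05
tool_pos: [451.6, -247.1, 8.8]
tool_rot: [-1.907, 1.827, 0.629]
ft_force: [0.8, 0.6, -0.2]
opening: 0.651
grip_force: 0.0
```

Emit:
drive_tool([
  [0, 0, 0, 0],
  [0, 0, 0, 0],
  [0, 0, 0, 0],
  [0, 0, 0, 0],
], grip=1, grip_force=90)

```text
clock: 28.55
tool_pos: [452.8, -248.2, 11.0]
tool_rot: [-1.909, 1.826, 0.622]
ft_force: [0.3, -1.6, 5.1]
opening: 0.189
grip_force: 89.2
```

```bash
python3 plan2.py 588.7 10.1 80 94 588.7 10.1 18 94
```

```text
t 28.55 pos [ 452.8 -248.2   11. ] z [-0.029  0.586 -0.81 ] tilt 36.0 az 92.8 q [-0.57  0.66  0.17 -0.5  -1.49  0.76] F [ 0.3 -1.6  5.1] open 0.189 gf 89.2
-> [588.7, 10.1, 80.0] turn -0.22 units [-8.   -5.15  3.06] | ty [-0.997 -0.07  -0.015] tx [ 0.065 -0.807 -0.587] now [-8.15 -4.91  3.06]
-> [588.7, 10.1, 18.0] turn -0.22 units [-6.79 -5.12  4.73] | ty [-0.997 -0.07  -0.015] tx [ 0.065 -0.807 -0.587] now [-6.94 -4.92  4.73]
```

Emit:
drive_tool([
  [-0.6, 0, -0.8, -0.22],
  [-0.6, -0.2, -0.8, 0],
  [0, -1, 0, 0],
  [0, -1, 0, 0],
  [0, -1, 0, 0],
  [-0.5, -1, 0.3, 0],
  [-0.9, -0.9, 0.6, 0],
  [-0.9, 0, 0.6, 0],
])

```text
clock: 29.55
tool_pos: [599.9, -152.4, 75.0]
tool_rot: [-1.932, 1.793, 0.616]
ft_force: [-0.4, 0.2, -1.1]
opening: 0.19
grip_force: 88.4
```

```bash
python3 plan2.py 588.7 10.1 60 94
```

```text
t 29.55 pos [ 599.9 -152.4   75. ] z [-0.031  0.588 -0.808] tilt 36.1 az 93.0 q [-0.36  0.69  0.44 -0.57 -1.59  0.5 ] F [-0.4  0.2 -1.1] open 0.19 gf 88.4
-> [588.7, 10.1, 60.0] turn 0.01 units [-4.09 -0.    3.6 ] | ty [-0.997 -0.07  -0.013] tx [ 0.064 -0.806 -0.589] now [-4.09 -0.    3.6 ]
```

```bash
cat > front.py <<'E'
from h import *
import sys
# args: head half width, TCP->front length, head-top height over TCP
hw,L,dz=map(float,sys.argv[1:4])
for n in("scene","top"):
    im=snapshot(n);p=get_state()["tool_pos"];zt=p[2]+dz
    C=np.array([p[:2]+L*ex+s*hw*(-ey) for s in(-1,1)]);q=pix(n,[(*c,zt) for c in C]);m=q.mean(0).astype(int)
    x0,y0=m-30;g=cv2.GaussianBlur(cv2.cvtColor(im,cv2.COLOR_RGB2GRAY),(0,0),.7)[y0:y0+60,x0:x0+60]
    th=cv2.threshold(g,0,255,cv2.THRESH_OTSU)[0];print(n,"pred px",q.round(1).tolist(),"th",th)
    for c in cv2.findContours((g>th).astype(np.uint8),0,1)[0]:
        if cv2.contourArea(c)>80:
            P=cv2.approxPolyDP(c,2,True)[:,0]+[x0,y0];W=pt(n,P,zt)[:,:2]
            print(np.c_[P,(W-p[:2])@ex,(W-p[:2])@-ey].round(1).tolist())
E
python3 front.py 16 120 0
```

```text
scene pred px [[315.1, 230.2], [325.3, 239.0]] th 103.0
[[323.0, 240.0, 114.8, 14.5], [312.0, 234.0, 108.5, -13.2], [290.0, 250.0, 47.4, -15.1], [290.0, 259.0, 32.8, 1.7], [299.0, 252.0, 57.7, 1.7], [301.0, 255.0, 55.8, 10.2], [295.0, 260.0, 38.7, 10.7], [298.0, 262.0, 39.9, 18.6]]
[[290.0, 243.0, 59.0, -28.4], [313.0, 228.0, 120.8, -23.4], [341.0, 204.0, 211.2, -28.6], [290.0, 204.0, 128.4, -108.2]]
top pred px [[343.3, 217.3], [342.3, 202.5]] th 74.0
[[328.0, 179.0, 147.2, 69.3], [329.0, 188.0, 146.2, 49.4], [334.0, 190.0, 135.9, 44.4], [332.0, 212.0, 143.1, -3.3], [323.0, 228.0, 164.1, -36.5], [312.0, 238.0, 188.3, -56.5], [371.0, 238.0, 65.1, -63.6], [371.0, 225.0, 63.0, -35.9], [362.0, 227.0, 82.2, -39.1], [362.0, 238.0, 83.9, -62.5], [344.0, 238.0, 121.4, -60.3], [342.0, 236.0, 125.3, -55.8], [347.0, 234.0, 114.6, -52.2], [350.0, 226.0, 107.2, -35.5], [341.0, 223.0, 125.6, -28.0], [343.0, 217.0, 120.6, -15.4], [371.0, 216.0, 61.6, -16.6], [371.0, 179.0, 55.5, 64.0], [340.0, 179.0, 121.6, 67.8], [338.0, 182.0, 126.3, 61.5], [335.0, 181.0, 132.5, 64.0], [337.0, 179.0, 128.0, 68.2]]
[[324.0, 179.0, 155.7, 69.8], [312.0, 179.0, 181.3, 71.3], [312.0, 199.0, 183.7, 27.4]]
```

Emit:
drive_tool([
  [-0.8, 0, 0.6, 0],
  [-0.8, 0, 0.7, 0],
  [-0.8, 0, 0.75, 0],
  [-0.8, 0, 0.75, 0],
  [-0.9, 0, 0.8, 0],
  [0, 0, 0, 0],
])

```text
clock: 30.4
tool_pos: [586.7, 10.6, 61.0]
tool_rot: [-1.934, 1.792, 0.617]
ft_force: [0.1, -1.4, -1.6]
opening: 0.187
grip_force: 88.3
```

```bash
python3 plan2.py 588.7 11 60 94 588.7 11 20 94
```

```text
t 30.4 pos [586.7  10.6  61. ] z [-0.033  0.588 -0.808] tilt 36.1 az 93.2 q [-0.13  0.57  0.19 -0.63 -1.37  0.39] F [ 0.1 -1.4 -1.6] open 0.187 gf 88.3
-> [588.7, 11.0, 60.0] turn 0.02 units [ 0.01 -0.07  0.03] | ty [-0.998 -0.07  -0.011] tx [ 0.063 -0.806 -0.589] now [ 0.01 -0.07  0.03]
-> [588.7, 11.0, 20.0] turn 0.02 units [ 0.8  -0.05  1.11] | ty [-0.998 -0.07  -0.011] tx [ 0.063 -0.806 -0.589] now [ 0.8  -0.05  1.11]
```

Emit:
drive_tool([
  [0.3, -0.07, 0.4, 0],
  [0.3, 0, 0.4, 0],
  [0.2, 0, 0.3, 0],
  [0, 0, 0, 0],
])

```text
clock: 30.9
tool_pos: [590.2, 8.1, 19.7]
tool_rot: [-1.931, 1.795, 0.615]
ft_force: [0.4, 0.1, -1.5]
opening: 0.186
grip_force: 88.4
```

```bash
python3 plan2.py 588.7 11 18 94
```

```text
t 30.9 pos [590.2   8.1  19.7] z [-0.03   0.587 -0.809] tilt 36.0 az 93.0 q [-0.13  0.62  0.17 -0.64 -1.31  0.44] F [ 0.4  0.1 -1.5] open 0.186 gf 88.4
-> [588.7, 11.0, 18.0] turn -0.01 units [-0.05  0.04  0.1 ] | ty [-0.997 -0.07  -0.013] tx [ 0.064 -0.806 -0.588] now [-0.05  0.04  0.1 ]
```

Emit:
drive_tool([
  [-0.02, 0.02, 0.1, 0],
  [0.02, 0, 0.04, 0],
  [0, 0, 0, 0],
])

```text
clock: 31.28
tool_pos: [590.3, 9.6, 19.1]
tool_rot: [-1.934, 1.792, 0.61]
ft_force: [-1.9, -5.8, 11.3]
opening: 0.189
grip_force: 90.3
```

```bash
python3 plan2.py 588.7 11 17 94; python3 - <<'E'
from h import *
for n in ("scene","top"): cv2.imwrite(f"pics/{n}4.png",snapshot(n)[:,:,::-1])
E
```

```text
t 31.27 pos [590.3   9.6  19.1] z [-0.028  0.586 -0.81 ] tilt 35.9 az 92.7 q [-0.13  0.62  0.16 -0.64 -1.3   0.44] F [-1.9 -5.8 11.3] open 0.189 gf 90.3
-> [588.7, 11.0, 17.0] turn 0.01 units [-0.    0.05  0.09] | ty [-0.997 -0.07  -0.016] tx [ 0.066 -0.807 -0.586] now [-0.    0.05  0.09]
```

Emit:
drive_tool([
  [0, 0, -0.05, 0],
  [0, 0, 0, 0],
  [0, 0, 0, 0],
  [-0.3, 0, -0.5, 0],
  [-0.4, 0, -0.6, 0],
  [0, 0, -1, 0],
  [0, 0, -1, 0],
  [0, 0, -1, 0],
], grip=0.1)

```text
clock: 32.38
tool_pos: [592.2, -45.8, 133.2]
tool_rot: [-1.933, 1.792, 0.611]
ft_force: [1.2, -0.5, -0.4]
opening: 0.453
grip_force: 0.0
```

```bash
python3 - <<'E'
from h import *
for n in ("scene","top"): cv2.imwrite(f"pics/{n}5.png",snapshot(n)[:,:,::-1])
W=[rig(-15+a,40+b,34) for a in(-50,50) for b in(-9,9)]+[rig(-15+a,40+b,18) for a in(110,) for b in(-16,16)]
s=cv2.imread("pics/scene5.png");x,y,w,h,k=270,170,110,100,7
c=np.clip(2*cv2.resize(s[y:y+h,x:x+w],None,fx=5.9,fy=5.9,interpolation=2).astype(float),0,255).astype(np.uint8)
for p in pix("scene",W):
    q=((p-[x,y]+.5)*5.9).astype(int);cv2.circle(c,(int(q[0]),int(q[1])),2,(0,0,255),-1)
cv2.imwrite("pics/c6.png",c)
E
python3 plan2.py 594 -265 80 94
```

```text
t 32.48 pos [593.8 -47.5 135. ] z [-0.023  0.585 -0.811] tilt 35.8 az 92.2 q [-0.21  0.54  0.34 -0.6  -1.55  0.36] F [ 1.4  0.  -0.1] open 0.448 gf 0.0
-> [594.0, -265.0, 80.0] turn -0.01 units [ 6.93  0.54 -2.75] | ty [-0.997 -0.07  -0.022] tx [ 0.069 -0.808 -0.585] now [ 6.93  0.53 -2.75]
```

View pics/c6.png

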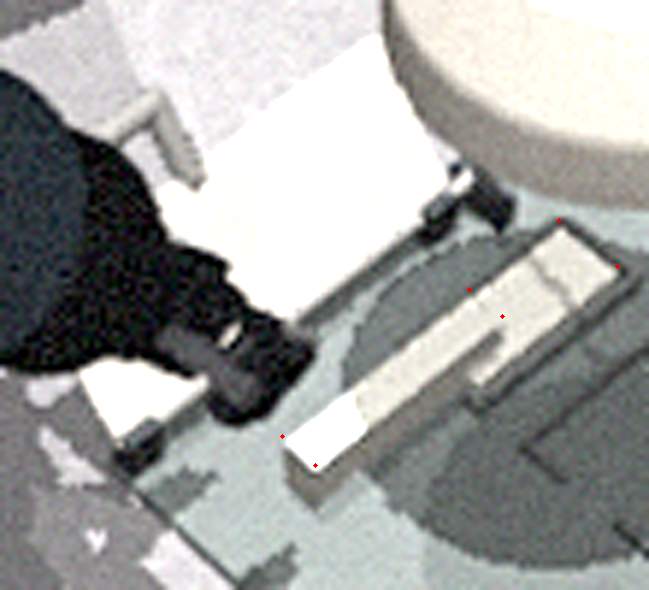

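Crop c6 shows the narrow holder in its recess with its corners on the predicted points and its handle out through the gap. Next I'll locate the broad holder.

```bash
python3 - <<'E'
from h import *
B=np.array([595.1,-267])
for n in("top","scene"):
    im=cv2.imread(f"pics/{n}5.png");m=pix(n,[(*B+20*ex,10)])[0].astype(int);x0,y0=m-[45,40]
    g=cv2.GaussianBlur(cv2.cvtColor(im,cv2.COLOR_BGR2GRAY),(0,0),.7)[y0:y0+80,x0:x0+90]
    th=cv2.threshold(g,0,255,cv2.THRESH_OTSU)[0];print(n,th)
    for c in cv2.findContours((g>th).astype(np.uint8),0,1)[0]:
        if cv2.contourArea(c)>200:
            P=cv2.approxPolyDP(c,2,True)[:,0]+[x0,y0]
            for z in(10,26): W=pt(n,P,z)[:,:2]-B;print(z,np.c_[W@ex,W@-ey].round(0).astype(int).tolist())
E
```

```text
top 92.0
10 [[-70, -54], [-54, -62], [-25, -61], [-18, -89], [-66, -92]]
26 [[-65, -57], [-49, -65], [-21, -63], [-13, -91], [-61, -94]]
10 [[78, 97], [111, -26], [126, -45], [129, -81], [-5, -89], [-24, -29], [-46, 89]]
26 [[81, 92], [113, -29], [128, -48], [131, -83], [0, -91], [-20, -32], [-41, 85]]
scene 89.0
10 [[64, 88], [29, 76], [12, 59], [-17, 46], [-59, 42], [31, 127]]
26 [[61, 94], [26, 82], [9, 66], [-19, 53], [-60, 49], [28, 133]]
10 [[86, 27], [83, -27], [32, -28], [28, -16], [-49, -14], [-48, -1], [33, 2], [51, -1], [54, -8], [54, 6], [33, 12], [31, 25]]
26 [[82, 34], [79, -18], [29, -20], [25, -8], [-50, -5], [-50, 7], [30, 10], [47, 7], [50, 0], [50, 13], [30, 19], [28, 32]]
10 [[-61, -50], [64, -41], [74, -84], [7, -148]]
26 [[-62, -41], [60, -33], [70, -74], [4, -138]]
```

Emit:
drive_tool([
  [1, 0, -0.6, 0],
  [1, 0.1, -0.6, 0],
  [1, 0.1, -0.6, 0],
  [1, 0.1, -0.4, 0],
  [1, 0.1, -0.25, 0],
  [1, 0.1, 0, 0],
  [1, 0, 0, 0],
  [0.65, 0, 0, 0],
], grip=-0.3)

```text
clock: 33.48
tool_pos: [593.9, -274.9, 54.1]
tool_rot: [-1.932, 1.794, 0.615]
ft_force: [-0.5, 1.4, 0.2]
opening: 0.649
grip_force: 0.0
```

```bash
python3 plan2.py 595.8 -277 10 94
```

```text
t 33.48 pos [ 593.9 -274.9   54.1] z [-0.03   0.588 -0.809] tilt 36.0 az 92.9 q [-0.51  0.83  0.65 -0.53 -1.73  0.59] F [-0.5  1.4  0.2] open 0.649 gf 0.0
-> [595.8, -277.0, 10.0] turn -0.0 units [ 0.92 -0.04  1.14] | ty [-0.997 -0.07  -0.013] tx [ 0.064 -0.806 -0.588] now [ 0.92 -0.04  1.14]
```

Emit:
drive_tool([
  [0.3, 0, 0.4, 0],
  [0.3, 0, 0.4, 0],
  [0.25, 0, 0.25, 0],
  [0, 0, 0, 0],
])

```text
clock: 33.98
tool_pos: [594.4, -275.6, 13.2]
tool_rot: [-1.932, 1.793, 0.617]
ft_force: [-0.9, 0.6, 0.1]
opening: 0.651
grip_force: 0.0
```

```bash
python3 plan2.py 595.8 -277 10 94
```

```text
t 33.98 pos [ 594.4 -275.6   13.2] z [-0.032  0.588 -0.808] tilt 36.1 az 93.1 q [-0.51  0.87  0.61 -0.53 -1.67  0.62] F [-0.9  0.6  0.1] open 0.651 gf 0.0
-> [595.8, -277.0, 10.0] turn 0.01 units [ 0.1  -0.04  0.06] | ty [-0.997 -0.07  -0.012] tx [ 0.063 -0.806 -0.589] now [ 0.1  -0.04  0.06]
```

Emit:
drive_tool([
  [0.1, -0.03, 0.06, 0],
  [0, 0, 0, 0],
  [0, 0, 0, 0],
  [0, 0, 0, 0],
  [0, 0, 0, 0],
], grip=1)

```text
clock: 34.6
tool_pos: [596.0, -278.1, 11.4]
tool_rot: [-1.933, 1.794, 0.613]
ft_force: [0.1, -2.4, 2.7]
opening: 0.188
grip_force: 89.2
```

```bash
python3 plan2.py 668.5 16 60 94; python3 -c "
from h import *
B=np.array([595.1,-267]);s=get_state()
d=s['tool_pos'][:2]-B;l=d@ex;print('local',l,d@ey,'target',rig(-15+l,-40))"
```

```text
t 34.6 pos [ 596.  -278.1   11.4] z [-0.029  0.587 -0.809] tilt 36.0 az 92.8 q [-0.51  0.88  0.62 -0.52 -1.67  0.63] F [ 0.1 -2.4  2.7] open 0.188 gf 89.2
-> [668.5, 16.0, 60.0] turn 0.0 units [-8.7  -3.12  4.37] | ty [-0.997 -0.07  -0.015] tx [ 0.065 -0.807 -0.587] now [-8.7  -3.12  4.37]
local -11.11580019524648 -0.10582672992069131 target [668.62430814  14.53807553   8.        ]
```

Emit:
drive_tool([
  [-0.6, 0, -0.8, 0],
  [-0.6, -0.6, -0.8, 0],
  [-0.9, -0.9, 0.7, 0],
  [-0.95, -0.8, 0.73, 0],
  [-0.95, -0.8, 0.73, 0],
  [-0.95, 0, 0.73, 0],
  [-0.95, 0, 0.73, 0],
  [-0.95, 0, 0.73, 0],
])

```text
clock: 35.6
tool_pos: [672.1, -55.6, 65.2]
tool_rot: [-1.932, 1.794, 0.616]
ft_force: [-1.3, 0.0, -2.0]
opening: 0.187
grip_force: 88.6
```

```bash
python3 plan2.py 668.6 14.5 55 94
```

```text
t 35.6 pos [672.1 -55.6  65.2] z [-0.031  0.588 -0.809] tilt 36.0 az 93.1 q [-0.2   0.74  0.52 -0.61 -1.54  0.35] F [-1.3  0.  -2. ] open 0.187 gf 88.6
-> [668.6, 14.5, 55.0] turn 0.0 units [-1.69 -0.04  1.65] | ty [-0.997 -0.07  -0.012] tx [ 0.063 -0.806 -0.588] now [-1.69 -0.04  1.65]
```

Emit:
drive_tool([
  [-0.8, 0, 0.75, 0],
  [-0.7, 0, 0.75, 0],
  [0, 0, 0, 0],
  [0, 0, 0, 0],
])

```text
clock: 36.1
tool_pos: [668.2, 5.5, 55.8]
tool_rot: [-1.933, 1.794, 0.615]
ft_force: [-0.7, -0.8, -2.0]
opening: 0.188
grip_force: 88.5
```

```bash
python3 plan2.py 668.6 14.5 28 94 668.6 14.5 19.5 94
```

```text
t 36.1 pos [668.2   5.5  55.8] z [-0.031  0.587 -0.809] tilt 36.0 az 93.0 q [-0.12  0.71  0.43 -0.62 -1.45  0.32] F [-0.7 -0.8 -2. ] open 0.188 gf 88.5
-> [668.6, 14.5, 28.0] turn 0.0 units [ 0.3  -0.02  0.93] | ty [-0.997 -0.07  -0.013] tx [ 0.064 -0.807 -0.588] now [ 0.3  -0.02  0.93]
-> [668.6, 14.5, 19.5] turn 0.0 units [ 0.47 -0.02  1.16] | ty [-0.997 -0.07  -0.013] tx [ 0.064 -0.807 -0.588] now [ 0.47 -0.02  1.16]
```

Emit:
drive_tool([
  [-0.24, -0.02, 0.18, 0],
  [0.2, 0, 0.3, 0],
  [0.2, 0, 0.3, 0],
  [0.2, 0, 0.25, 0],
  [0, 0, 0, 0],
  [0, 0, 0, 0],
])

```text
clock: 36.85
tool_pos: [669.1, 15.0, 25.1]
tool_rot: [-1.932, 1.793, 0.614]
ft_force: [-0.0, 0.7, -2.0]
opening: 0.192
grip_force: 88.5
```

```bash
python3 plan2.py 668.6 14.5 19.5 94
```

```text
t 36.85 pos [669.1  15.   25.1] z [-0.03   0.587 -0.809] tilt 36.0 az 92.9 q [-0.11  0.73  0.4  -0.63 -1.39  0.35] F [-0.   0.7 -2. ] open 0.192 gf 88.5
-> [668.6, 14.5, 19.5] turn 0.0 units [0.12 0.02 0.14] | ty [-0.997 -0.07  -0.014] tx [ 0.065 -0.806 -0.588] now [0.12 0.02 0.14]
```

Emit:
drive_tool([
  [0.1, 0.01, 0.12, 0],
  [0.03, 0, 0.05, 0],
  [0, 0, 0, 0],
  [0, 0, 0, 0],
])

```text
clock: 37.35
tool_pos: [668.9, 14.8, 19.5]
tool_rot: [-1.933, 1.793, 0.613]
ft_force: [-0.7, -2.1, 4.9]
opening: 0.189
grip_force: 89.5
```

```bash
python3 plan2.py 668.6 14.5 19.5 94
```

```text
t 37.35 pos [668.9  14.8  19.5] z [-0.029  0.587 -0.809] tilt 36.0 az 92.9 q [-0.11  0.74  0.39 -0.63 -1.38  0.35] F [-0.7 -2.1  4.9] open 0.189 gf 89.5
-> [668.6, 14.5, 19.5] turn 0.0 units [ 0.01  0.01 -0.01] | ty [-0.997 -0.07  -0.015] tx [ 0.065 -0.806 -0.588] now [ 0.01  0.01 -0.01]
```

Emit:
drive_tool([
  [0, 0, 0, 0],
  [0, 0, 0, 0],
  [0, 0, 0, 0],
  [-0.3, 0, -0.5, 0],
  [-0.4, 0, -0.6, 0],
  [0, 0, -1, 0],
  [0, 0, -1, 0],
  [0, 0, -1, 0],
], grip=0.1)

```text
clock: 38.35
tool_pos: [671.3, -41.1, 133.5]
tool_rot: [-1.933, 1.792, 0.611]
ft_force: [1.0, 0.2, -0.7]
opening: 0.452
grip_force: 0.0
```

```bash
python3 plan2.py; python3 - <<'E'
from h import *
for n in ("scene","top"): cv2.imwrite(f"pics/{n}6.png",snapshot(n)[:,:,::-1])
W=[rig(-15+a,40+b,34) for a in(-50,50) for b in(-9,9)]+[rig(-15+110,40+b,18) for b in(-16,16)]
W+=[rig(-15+a,-40+b,34) for a in(-50,50) for b in(-9,9)]+[rig(-15+a,-40+b,18) for a in(30,90) for b in(-30,30)]
for q in(110,120,130,140): 
    r=np.radians(q);W+=[rig(-70+a,95-105*np.cos(r),25+105*np.sin(r)) for a in(-40,40)]
C=[]
for n,x,y,w,h,k in(("scene",258,165,133,130,4.5),("top",300,200,75,100,2.6)):
    s=cv2.imread(f"pics/{n}6.png")
    c=np.clip(2*cv2.resize(s[y:y+h,x:x+w],None,fx=k,fy=k,interpolation=2).astype(float),0,255).astype(np.uint8)
    for p in pix(n,W):
        q=((p-[x,y]+.5)*k).astype(int);cv2.circle(c,(int(q[0]),int(q[1])),1,(0,0,255),-1)
    C.append(cv2.copyMakeBorder(c,0,585-c.shape[0],0,0,0))
cv2.imwrite("pics/c7.png",np.hstack(C));print(np.hstack(C).shape)
E
```

```text
t 38.35 pos [671.3 -41.1 133.5] z [-0.028  0.587 -0.809] tilt 36.0 az 92.7 q [-0.18  0.68  0.58 -0.61 -1.62  0.27] F [ 1.   0.2 -0.7] open 0.452 gf 0.0
(585, 793, 3)
```

View pics/c7.png

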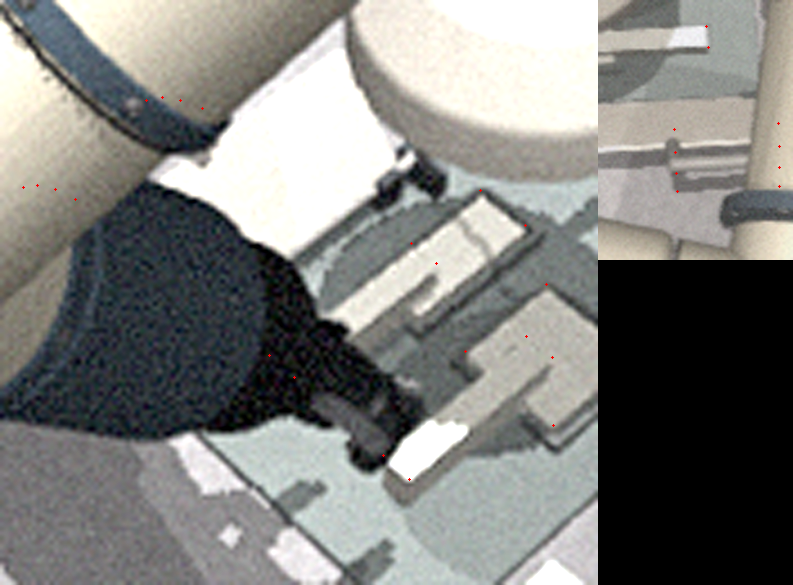

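Crop c7 shows both holders seated with their corners on the predicted points, and the bar handle at about (700,158) in the top crop. Next I'll triangulate the bar from the first pictures.

```bash
python3 - <<'E'
from h import *
np.set_printoptions(precision=1,suppress=True)
for a,b in(((328.5,262.3),(296.7,186.7)),((369.5,261),(268.3,205.7))):
    (o1,d1),(o2,d2)=ray("top",[a]),ray("scene",[b]);d1=d1[0];d2=d2[0]
    t=np.linalg.lstsq(np.c_[d1,-d2],o2-o1,rcond=None)[0];P=o1+t[0]*d1;Q=o2+t[1]*d2;m=(P+Q)/2
    r=m[:2]-O;print(m,"gap",np.linalg.norm(P-Q),"rig",r@ex,r@ey,m[2],"q",np.degrees(np.arctan2(m[2]-25,-(r@ey-95))),np.hypot(m[2]-25,r@ey-95))
for q in(124,110,90,75,60):
    a=np.radians(q);print(q,rig(-92,95-105*np.cos(a),25+105*np.sin(a)-9))
E
python3 plan2.py 500 -60 220 94
```

```text
[474.6  -0.7 108.6] gap 0.7365773345957431 rig -27.775856110528515 154.56655488614874 108.60541692245056 q 125.46882455532364 102.65495701514541
[478.6 -82.1 110.3] gap 2.8576810769734133 rig -109.2987771692264 156.31631054948542 110.25849750161387 q 125.72297929051707 105.01762392871797
124 [480.  -64.7 103. ]
110 [502.7 -63.1 114.7]
90 [538.5 -60.6 121. ]
75 [565.7 -58.7 117.4]
60 [590.9 -56.9 106.9]
t 38.45 pos [672.8 -43.  135.7] z [-0.022  0.585 -0.811] tilt 35.8 az 92.2 q [-0.18  0.67  0.58 -0.61 -1.62  0.27] F [ 0.4 -0.4  0.9] open 0.448 gf 0.0
-> [500.0, -60.0, 220.0] turn -0.01 units [-1.59  5.72 -2.48] | ty [-0.997 -0.07  -0.023] tx [ 0.07  -0.808 -0.585] now [-1.58  5.72 -2.48]
```

Emit:
drive_tool([
  [-0.37, 0.2, -0.75, 0],
  [-0.37, 0.5, -0.75, 0],
  [0, 1, 0, 0],
  [0, 1, 0, 0],
  [0, 1, 0, 0],
  [0, 1, 0, 0],
  [0, 1, 0, 0],
  [0, 0.8, 0, 0],
], grip=0.1, grip_force=20)

```text
clock: 39.45
tool_pos: [475.3, -62.2, 178.0]
tool_rot: [-1.933, 1.793, 0.613]
ft_force: [-0.1, -1.1, 0.0]
opening: 0.447
grip_force: 0.0
```

```bash
python3 plan2.py 477.7 -65 140 94  477.7 -65 102 94
```

```text
t 39.45 pos [475.3 -62.2 178. ] z [-0.029  0.587 -0.809] tilt 36.0 az 92.8 q [-0.28  0.33  0.12 -0.59 -1.59  0.42] F [-0.1 -1.1  0. ] open 0.447 gf 0.0
-> [477.7, -65.0, 140.0] turn 0.0 units [ 0.83 -0.05  0.97] | ty [-0.997 -0.07  -0.015] tx [ 0.065 -0.807 -0.588] now [ 0.83 -0.05  0.97]
-> [477.7, -65.0, 102.0] turn 0.0 units [ 1.57 -0.04  1.99] | ty [-0.997 -0.07  -0.015] tx [ 0.065 -0.807 -0.588] now [ 1.57 -0.04  1.99]
```

Emit:
drive_tool([
  [0.5, -0.05, 0.6, 0],
  [0.5, 0, 0.65, 0],
  [0.4, 0, 0.5, 0],
  [0.2, 0, 0.25, 0],
  [0, 0, 0, 0],
])

```text
clock: 40.08
tool_pos: [479.1, -65.7, 100.2]
tool_rot: [-1.932, 1.794, 0.616]
ft_force: [-0.5, 0.3, 0.2]
opening: 0.449
grip_force: 0.0
```

```bash
python3 plan2.py 477.7 -65 100 94 $(python3 - <<'E'
from h import *
for q in(110,90,75,63,60):
    a=np.radians(q);p=rig(-92,95-105*np.cos(a),25+105*np.sin(a)-9);print(*p.round(1),94)
E
)
```

```text
t 40.08 pos [479.1 -65.7 100.2] z [-0.031  0.588 -0.809] tilt 36.0 az 93.0 q [-0.29  0.42  0.03 -0.59 -1.45  0.52] F [-0.5  0.3  0.2] open 0.449 gf 0.0
-> [477.7, -65.0, 100.0] turn 0.0 units [-0.02  0.05  0.02] | ty [-0.997 -0.07  -0.013] tx [ 0.064 -0.806 -0.588] now [-0.02  0.05  0.02]
-> [502.7, -63.1, 114.7] turn 0.0 units [-0.31 -0.8  -0.36] | ty [-0.997 -0.07  -0.013] tx [ 0.064 -0.806 -0.588] now [-0.31 -0.8  -0.36]
-> [538.5, -60.6, 121.0] turn 0.0 units [-0.42 -1.99 -0.52] | ty [-0.997 -0.07  -0.013] tx [ 0.064 -0.806 -0.588] now [-0.42 -2.   -0.52]
-> [565.7, -58.7, 117.4] turn 0.0 units [-0.34 -2.9  -0.42] | ty [-0.997 -0.07  -0.013] tx [ 0.064 -0.806 -0.588] now [-0.34 -2.9  -0.42]
-> [586.1, -57.3, 109.6] turn 0.0 units [-0.18 -3.58 -0.2 ] | ty [-0.997 -0.07  -0.013] tx [ 0.064 -0.806 -0.588] now [-0.18 -3.58 -0.2 ]
-> [590.9, -56.9, 106.9] turn 0.0 units [-0.13 -3.74 -0.12] | ty [-0.997 -0.07  -0.013] tx [ 0.064 -0.806 -0.588] now [-0.13 -3.74 -0.12]
```

Emit:
drive_tool([
  [0, 0, 0, 0],
  [0, 0, 0, 0],
  [-0.15, -0.4, -0.18, 0],
  [-0.15, -0.4, -0.18, 0],
  [-0.06, -0.6, -0.08, 0],
  [-0.05, -0.6, -0.08, 0],
  [0.04, -0.45, 0.05, 0],
  [0.04, -0.45, 0.05, 0],
], grip=0.45)

```text
clock: 41.08
tool_pos: [566.3, -58.9, 117.8]
tool_rot: [-1.932, 1.793, 0.615]
ft_force: [-2.7, -0.7, 3.1]
opening: 0.273
grip_force: 1.6
```

```bash
python3 plan2.py 582 -57.5 111.2 94  590.9 -56.9 106.9 94
```

```text
t 41.08 pos [566.3 -58.9 117.8] z [-0.03   0.588 -0.809] tilt 36.0 az 93.0 q [-0.24  0.52  0.26 -0.6  -1.52  0.41] F [-2.7 -0.7  3.1] open 0.273 gf 1.6
-> [582.0, -57.5, 111.2] turn 0.0 units [ 0.12 -0.52  0.19] | ty [-0.997 -0.07  -0.013] tx [ 0.064 -0.806 -0.588] now [ 0.13 -0.52  0.19]
-> [590.9, -56.9, 106.9] turn 0.0 units [ 0.21 -0.82  0.31] | ty [-0.997 -0.07  -0.013] tx [ 0.064 -0.806 -0.588] now [ 0.21 -0.82  0.31]
```

Emit:
drive_tool([
  [0.06, -0.25, 0.09, 0],
  [0.06, -0.25, 0.09, 0],
  [0, 0, 0, 0],
  [0, 0, 0, 0],
])

```text
clock: 41.58
tool_pos: [581.0, -58.0, 111.1]
tool_rot: [-1.932, 1.794, 0.613]
ft_force: [-0.5, -0.7, 0.0]
opening: 0.274
grip_force: 0.0
```

Emit:
drive_tool([
  [0, 0, 0, 0],
  [0, 0, 0, 0],
  [0, 0, 0, 0],
  [0, 0, 0, 0],
], grip=1, grip_force=20)

```text
clock: 42.08
tool_pos: [580.5, -57.9, 111.3]
tool_rot: [-1.932, 1.794, 0.615]
ft_force: [-0.7, -0.2, -1.2]
opening: 0.164
grip_force: 17.9
```

```bash
python3 plan2.py 590.9 -56.9 106.9 94; python3 - <<'E'
from h import *
s=get_state();y=(s["tool_pos"][:2]-O)@ey;print("rig y",y,"q",np.degrees(np.arccos((95-y)/105)))
E
```

```text
t 42.08 pos [580.5 -57.9 111.3] z [-0.03   0.587 -0.809] tilt 36.0 az 93.0 q [-0.23  0.55  0.29 -0.6  -1.52  0.4 ] F [-0.7 -0.2 -1.2] open 0.164 gf 17.9
-> [590.9, -56.9, 106.9] turn 0.0 units [ 0.08 -0.35  0.13] | ty [-0.997 -0.07  -0.013] tx [ 0.064 -0.806 -0.588] now [ 0.08 -0.35  0.13]
rig y 52.931989313746115 q 66.38132312086118
```

Emit:
drive_tool([
  [0.04, -0.17, 0.06, 0],
  [0.04, -0.18, 0.07, 0],
  [0, 0, 0, 0],
  [0, 0, 0, 0],
])

```text
clock: 42.58
tool_pos: [589.7, -57.2, 106.7]
tool_rot: [-1.934, 1.795, 0.619]
ft_force: [-4.4, -1.6, 2.3]
opening: 0.166
grip_force: 37.9
```

```bash
python3 plan2.py 590.9 -56.9 106.9 94; cat > ang.py <<'E'
from h import *
s=get_state();y=(s["tool_pos"][:2]-O)@ey;print("rig y",y,"q",np.degrees(np.arccos((95-y)/105)))
I={n:snapshot(n) for n in("scene","top")}
import sys
for n,im in I.items(): cv2.imwrite(f"pics/{n}{sys.argv[1]}.png",im[:,:,::-1])
for q in(56,60,64):
    a=np.radians(q)
    for n in I: print(q,n,"edge px x=-110,70:",pix(n,[rig(x,95-75*np.cos(a),25+75*np.sin(a)) for x in(-110,70)]).round(1).tolist())
E
python3 ang.py 7
```

```text
t 42.58 pos [589.7 -57.2 106.7] z [-0.034  0.587 -0.809] tilt 36.0 az 93.3 q [-0.23  0.57  0.31 -0.6  -1.52  0.4 ] F [-4.4 -1.6  2.3] open 0.166 gf 37.9
-> [590.9, -56.9, 106.9] turn 0.01 units [-0.01 -0.04 -0.  ] | ty [-0.998 -0.07  -0.009] tx [ 0.062 -0.807 -0.588] now [-0.01 -0.04 -0.  ]
rig y 43.73362328234739 q 60.77429685370173
56 scene edge px x=-110,70: [[299.8, 240.6], [359.5, 194.7]]
56 top edge px x=-110,70: [[364.6, 213.1], [278.5, 218.0]]
60 scene edge px x=-110,70: [[298.4, 238.6], [358.1, 192.8]]
60 top edge px x=-110,70: [[364.8, 214.9], [278.5, 219.8]]
64 scene edge px x=-110,70: [[296.8, 236.6], [356.7, 191.0]]
64 top edge px x=-110,70: [[365.1, 216.8], [278.5, 221.7]]
```

Emit:
drive_tool([
  [0, -0.03, 0, 0],
  [0, 0, 0, 0],
  [0, 0, 0, 0],
  [0, 0, 0, 0],
  [-0.5, 0, -0.7, 0],
  [-0.6, 0, -0.8, 0],
  [0, 0, -1, 0],
  [0, 0, -1, 0],
], grip=0.2)

```text
clock: 43.68
tool_pos: [593.2, -92.0, 212.3]
tool_rot: [-1.933, 1.793, 0.614]
ft_force: [-0.2, 0.3, -0.3]
opening: 0.4
grip_force: 0.0
```

Emit:
drive_tool([
  [0, 0, -1, 0],
  [0, 0, -1, 0],
  [0.5, 0, -1, 0],
  [1, 0, -0.7, 0],
  [1, 0, -0.7, 0],
  [1, 0, -0.7, 0],
  [1, 0, -0.7, 0],
  [0, 0, 0, 0],
])

```text
clock: 44.68
tool_pos: [607.0, -305.6, 269.8]
tool_rot: [-1.928, 1.797, 0.617]
ft_force: [0.8, 0.3, -0.8]
opening: 0.398
grip_force: 0.0
```

```bash
python3 plan2.py; python3 ang.py 8 | tail -4; python3 - <<'E'
from h import *
# panel top edge: profiles across predicted edge (q=60), in rig-angle terms
a=lambda q:np.radians(q)
for n in("scene","top"):
    im=cv2.GaussianBlur(cv2.imread(f"pics/{n}8.png"),(0,0),.8).astype(np.float32).sum(2)
    out=[]
    for x in np.linspace(-100,20,25):
        for off in (2.5,-2.5)[:1]:
            Q=np.arange(48,73,.5)
            P=pix(n,[rig(x,95-75*np.cos(a(q)),25+75*np.sin(a(q))) for q in Q]).astype(np.float32)
            v=cv2.remap(im,P[:,:1].copy(),P[:,1:].copy(),1)[:,0];g=np.gradient(v);k=np.abs(g).argmax();out.append((Q[k],round(float(g[k]))))
    print(n,out)
E
```

```text
t 44.67 pos [ 607.  -305.6  269.8] z [-0.03   0.589 -0.808] tilt 36.1 az 92.9 q [-0.55  0.85  1.26 -0.67 -2.25  0.26] F [ 0.8  0.3 -0.8] open 0.398 gf 0.0
60 scene edge px x=-110,70: [[298.4, 238.6], [358.1, 192.8]]
60 top edge px x=-110,70: [[364.8, 214.9], [278.5, 219.8]]
64 scene edge px x=-110,70: [[296.8, 236.6], [356.7, 191.0]]
64 top edge px x=-110,70: [[365.1, 216.8], [278.5, 221.7]]
scene [(np.float64(56.5), 22), (np.float64(56.5), 25), (np.float64(56.0), 24), (np.float64(56.5), 26), (np.float64(56.5), 25), (np.float64(56.5), 25), (np.float64(56.5), 25), (np.float64(56.0), 23), (np.float64(56.5), 24), (np.float64(56.0), 24), (np.float64(56.5), 24), (np.float64(56.5), 24), (np.float64(56.5), 23), (np.float64(57.0), 22), (np.float64(56.5), 23), (np.float64(56.5), 22), (np.float64(57.0), 23), (np.float64(56.5), 22), (np.float64(57.0), 15), (np.float64(57.0), 22), (np.float64(57.5), 24), (np.float64(57.5), 28), (np.float64(57.0), 37), (np.float64(57.0), 43), (np.float64(57.5), 39)]
top [(np.float64(59.0), 11), (np.float64(58.5), 13), (np.float64(57.5), 13), (np.float64(58.0), 12), (np.float64(58.0), 11), (np.float64(57.5), 8), (np.float64(59.0), 7), (np.float64(58.5), 11), (np.float64(58.0), 12), (np.float64(54.0), -9), (np.float64(53.5), -7), (np.float64(54.5), -6), (np.float64(55.0), -7), (np.float64(65.0), 5), (np.float64(67.5), 9), (np.float64(67.0), 5), (np.float64(58.5), 9), (np.float64(58.5), 4), (np.float64(72.0), 6), (np.float64(61.5), -4), (np.float64(53.0), -4), (np.float64(54.5), -5), (np.float64(53.5), -5), (np.float64(54.0), -6), (np.float64(54.0), -4)]
```

```bash
python3 - <<'E'
from h import *
a=np.radians
for n in("scene","top"):
    im=cv2.GaussianBlur(cv2.imread(f"pics/{n}8.png"),(0,0),.6).astype(np.float32).sum(2)
    Q=np.arange(46,75,.5);V=[]
    for x in np.linspace(-100,-40,20):
        P=pix(n,[rig(x,95-105*np.cos(a(q)),25+105*np.sin(a(q))) for q in Q]).astype(np.float32)
        V.append(cv2.remap(im,P[:,:1].copy(),P[:,1:].copy(),1)[:,0])
    v=np.median(V,0);print(n,[(float(q),int(k)) for q,k in zip(Q,v)][::2])
E
```

```text
scene [(46.0, 149), (47.0, 150), (48.0, 151), (49.0, 153), (50.0, 153), (51.0, 152), (52.0, 152), (53.0, 151), (54.0, 152), (55.0, 152), (56.0, 152), (57.0, 187), (58.0, 258), (59.0, 328), (60.0, 376), (61.0, 388), (62.0, 367), (63.0, 346), (64.0, 352), (65.0, 363), (66.0, 367), (67.0, 369), (68.0, 369), (69.0, 370), (70.0, 370), (71.0, 369), (72.0, 369), (73.0, 371), (74.0, 374)]
top [(46.0, 255), (47.0, 254), (48.0, 252), (49.0, 249), (50.0, 244), (51.0, 238), (52.0, 232), (53.0, 229), (54.0, 228), (55.0, 236), (56.0, 254), (57.0, 278), (58.0, 301), (59.0, 315), (60.0, 308), (61.0, 286), (62.0, 257), (63.0, 234), (64.0, 228), (65.0, 239), (66.0, 246), (67.0, 248), (68.0, 246), (69.0, 235), (70.0, 233), (71.0, 246), (72.0, 278), (73.0, 322), (74.0, 333)]
```

```bash
python3 -c "
from workcell import *
print(close_job())"
```

```text
the job is handed in; nothing more can be done
None
```

The job is handed in: both holders are seated in their matching recesses with the handles out through the gaps, and the panel measures about 60 degrees (single readings from 58 to 61), with the gripper clear of everything after about 45 s; I checked the final state by measurement only, since all 10 picture views were used.

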